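# Clamp a turned blank with the sunken jig knob

### The job

Stand the light wooden blank upright in the drilling jig, between the steel jaw and the V stop, and let go of it. Then reach into the yellow guard ring and turn the black clamp knob clockwise until you feel the jaw press the blank against the stop, and from there only about 12 degrees (0.2 rad) further, so that the blank is held firmly but not dented. Do not lean on the guard ring, leave the jar, the finial and the gouge alone, and finish clear of everything.

Things in the scene. Friction and masses are not known exactly. Their poses are not given: they have to be found in the camera images.
- blank_center (a point): Light wooden turned blank, upright, round about its z axis, 95 mm tall, about 90 g, loose on the bench at the start. Point on its axis, half-way up (47.5 mm above its foot). Foot part: 40 mm diameter, 0 to 44 mm up, lower edge chamfered 3 mm. Grip part: 33 mm diameter, 48 to 88 mm up; grasp it about 20 mm above this point.
- jig: Drilling jig, fixed to the bench: base plate 120 (x) x 290 (y) x 15 mm, origin at the centre of its underside, z up. Blue housing 110 x 110 mm at y = -20 to -130 mm, top 50 mm above the bench, carries guard ring and knob. The jaw comes out of it towards +y; then come the nest for the blank and the dark V stop. Jaw and V stop reach 50 mm above the bench.
- nest (a point): Where to set down the blank's foot centre: on the base plate, 15 mm above the bench, 59.5 mm along +y from the jig's origin, axes as the jig's. There is at least 2.5 mm of room to jaw and V stop until the knob is turned. The 120 degree V stop was set by hand, not measured: a blank seated in it has its axis 2.5 to 8.5 mm along +y from this point, at x = 0.
- guard: The yellow guard ring round the knob: 100 mm outside, 84 mm inside diameter, standing 55 mm tall on the housing, its rim 105 mm above the bench. Origin at the centre of its underside, on the knob's axis, 75 mm along -y of the jig. Fingers opened wide do not fit in it.
- knob_grip (a point): Grip point of the black bar knob sunk in the guard ring, on its axis, 78 mm above the bench (27 mm below the guard's rim). Bar: 42 mm long along this point's x, 14 mm thick along y, 54 to 92 mm above the bench; under it a disc 44 mm across. White mark on the bar's -x end. At rest its friction can hold a leftover twist: compare torques while turning or after equal small steps.
- clamp_knob (a joint): Knob angle, rad, growing clockwise seen from above, 0 to 2.0; starts at 0 to 0.15. At 0 the bar lies along the jig's x. 1 rad drives the jaw 10 mm towards the V stop. Steady friction about 0.2 N m; it stays where left. The jaw first presses the seated blank at 0.7 to 1.3 rad (depends on the V stop); each 0.1 rad more adds about 6 N of clamping and 0.06 N m of torque.
- jaw: The clamp's carriage, driven by the knob along the jig's +y. It carries the steel jaw, 56 mm wide, 12 mm thick, on a stiff spring (6 N/mm), so the jaw stays behind when it presses. With the knob at 0 this origin coincides with the jig's origin; the free jaw's face lies 35 mm along +y from it, its middle 34 mm up.
- wax_jar_center (a point): Bystander: amber jar with dark lid, 64 mm diameter, 60 mm tall; point at its centre, half-way up.
- finial_center (a point): Bystander: dark turned finial, 44 mm diameter, 76 mm tall; point on its axis, half-way up.
- gouge_center (a point): Bystander: tool with dark wooden handle, 240 mm long, lying on the bench along its x axis; point at about its middle.
Not all that is in view belongs to the job. Leave any red or turquoise look-alike of the part that bears blank_center alone.

How it is judged:
By the outcome, as a careful person would: the job done as asked, in the order asked, and still so for the second after the job is handed in, with the robot touching nothing.
It also fails if it takes over 72 s, if anything falls off the work surface, if the arm or the gripper's body presses on something with over 40 N, if the wrist force passes 120 N, or if a joint passes its speed limit or range.

### The arm

A 6-joint arm with a two-finger parallel gripper is mounted at the origin on the work surface. World frame = base frame: x ahead of the robot, y to its left, z up, the work surface at z = 0. Lengths are in m, angles in degrees, forces in N, time in s.
With the tool pointing down it reaches from about 0.25 to 0.725 m from the base axis. Payload 9.7 kg.
Tool frame: the origin (TCP) lies on the centre line of the jaws, within the pads' length; the fingertips stand 19 mm ahead of it and the grasp point (between the pads) is the TCP; z points along the fingers, y is the direction in which the jaws open and shut (so a half turn about z gives the same grasp; the last joint's range is limited). The gripper opens to 85 mm and grips with 20 to 120 N. Pads are 22 mm wide; open, the fingers measure 114 mm over their backs; the gripper's body (76 mm by 85 mm) begins 54 mm behind the grasp point. The pads swing forward as they close: fully open they stand 13 mm farther back than shut.
Start: joints at [73.281, 4.979, 10.078, 95.1, 0, 90], TCP at [0.158, 0.527, 0.25] pointing down, gripper open.
Joint ranges: [-179.16, 179.16], [-48.56, 103.87], [-65.8, 70.77], [-126.05, 130.52], [-82.76, 87.17], [-180, 180]. Speed limits (degrees/s): [127.2, 127.2, 147.25, 180, 180, 180].

### API

Orientations are given as [roll, pitch, yaw] about the fixed x, y, z axes, in that order (R = Rz(yaw) Ry(pitch) Rx(roll)).
In Python, from workcell import bot gives the robot as it stands.
- The arm moves only by the tool servo_tool, never from a script. Its argument "motion" is a list that holds one entry, the list of rows, each a list of 6 numbers: the shift along the tool's x, y, z in mm, then the turn, a rotation vector about the tool's x, y, z in rad. A call has 1 to 5 rows; each row shifts and turns the commanded pose from where the row before left it, along the tool's axes as they then stand; what a row does not reach is not made up. A row lasts 1/10 s, in which the tool goes at most 50 mm and 8.59 degrees, less where a joint would pass 70% of its speed; a pose out of reach is approached as far as the arm can. A call is refused whole if a number of a shift passes 50 or a number of a turn 0.15, either way. A call with a gripper value outside its range is refused whole. "gripper" is the finger opening in mm, from 0 to 85.4, set as the call begins (left out, the last holds). The fingers move at their own pace and stop on an object; "newtons" is the grip in N (left out, the last holds). Time passes only in rows, so rows that do not move let the fingers close. It gives the time, the measured TCP pose, the force and the opening at its end, in the units of the state.
- bot.get_obs(): the state, without advancing time (a new reading comes with each control period).
- bot.camera(name): name is "scene" or "top" or "wrist"; returns a dict with "color" (384x512x3 uint8, red, green, blue), "fx", "fy", "cx", "cy" (pixels), "k1" (the pictures are not rectified: a ray, as slopes to the right and down, at radius r is drawn at 1 + k1 r^2 times it, then the intrinsics apply), "R" (3x3) and "t" (3): a world point X has camera coordinates R X + t. Camera axes: x right, y down, z forward; pixel columns grow to the right and rows downward; lengths in m; the calibration is good to about 2 mm. A picture is of the moment at which its call begins. There is no depth.
- bot.job_done(): hands the job in, once; it reports no verdict.
Trained networks look in a picture, given as the dict that the camera call returned (one of the last four; its "shot" number tells which), for a name from the list of things; names that differ only in an ending like _2 or _b are one class to them, and where a whole thing is asked for, a point or a joint stands for the part that bears it (a point fixed in the world has none). Each returns a list of dicts, best first, with "confidence" (0 to 1); they miss things now and then, are a little off and sometimes report something else, mostly with a low value. They report only what shows in the picture. A call takes as long as a camera call. They do not tell look-alikes from the thing itself.
- bot.look_for(picture, label): "rect" ([left, top, width, height] in pixels, round what is visible of it).
The state is a dict: "time": time; "q": joint angles; "qd": joint speeds; "joint_efforts": joint torques, N m; "ee_pos": TCP position; "tcp_rot": TCP orientation; "wrist_force": force on the tool from outside, world axes, zero at the start; "torque": the same for the moment, N m; "opening": finger opening in m.
Only numpy, scipy, OpenCV 4.12 (cv2) and the standard library are available. Lean on these libraries where they do the work, as an engineer would, in place of code of your own. Each camera call takes 0.05 s, during which the arm holds its last target.

## Working session

There is one attempt and no reset: what is moved stays moved. The work goes in short steps, Python scripts to look and compute and a tool call to move; the robot and the scene stay as the last step left them, time stands still between calls to the robot, and variables do not carry over. Pictures are saved under pics/ and viewed, and the job is handed in when it is done.

Besides the shell and the picture viewer there is one more tool, called after ">>>" as name([rows], argument=value, ...), one row to a line, values as JSON. servo_tool: Moves the arm, as the interface text tells. Its arguments: {"type":"object","properties":{"motion":{"type":"array","items":{"type":"array","items":{"type":"array","items":{"type":"number"}}}},"gripper":{"type":"number"},"newtons":{"type":"number"}},"required":["motion"]}

```bash
ls; mkdir -p pics; cat > h.py <<'E'
import numpy as np, cv2
from workcell import bot
def save(p,name,crop=None,scale=1.5):
    im=p["color"]
    if crop: l,t,w,h=crop; im=im[t:t+h,l:l+w]
    im=cv2.resize(im[...,::-1].copy(),None,fx=scale,fy=scale,interpolation=cv2.INTER_CUBIC); cv2.imwrite("pics/"+name,im)
def ray(p,u,v):
    K=np.array([[p["fx"],0,p["cx"]],[0,p["fy"],p["cy"]],[0,0,1.]])
    # invert 1+k1 r^2
    n=cv2.undistortPoints(np.array([[[u,v]]],float),K,np.array([p["k1"],0,0,0.]))[0,0]
    R=np.array(p["R"]);t=np.array(p["t"])
    return -R.T@t, R.T@np.array([n[0],n[1],1.])
def onz(p,u,v,z):
    c,d=ray(p,u,v); return c+d*(z-c[2])/d[2]
def proj(p,X):
    K=np.array([[p["fx"],0,p["cx"]],[0,p["fy"],p["cy"]],[0,0,1.]])
    R=np.array(p["R"]);t=np.array(p["t"])
    return cv2.projectPoints(np.array(X,float).reshape(-1,1,3),cv2.Rodrigues(R)[0],t,K,np.array([p["k1"],0,0,0.]))[0].reshape(-1,2)
E
python3 - <<'E'
from h import *
np.set_printoptions(precision=4,suppress=True)
o=bot.get_obs(); print(o)
for n in ["top","scene","wrist"]:
    p=bot.camera(n); save(p,n+"0.png")
    print(n,p["fx"],p["k1"],-np.array(p["R"]).T@np.array(p["t"]),p["shot"])
    for l in ["blank_center","jig","guard","knob_grip","jaw","wax_jar_center","finial_center","gouge_center"]:
        print(l,[([round(x) for x in r["rect"]],round(r["confidence"],2)) for r in bot.look_for(p,l)])
E
```

```text
pics
{'time': 0.0, 'q': array([73.2824,  5.0121, 10.0321, 95.0997, -0.0004, 90.001 ]), 'qd': array([-0.0527,  0.0095,  0.0286,  0.0619,  0.0229, -0.0783]), 'joint_efforts': array([  0.0012, -52.0387,  46.4803,   0.0165,   0.0002,   0.    ]), 'ee_pos': array([0.1581, 0.5265, 0.2496]), 'tcp_rot': array([-179.9203,    0.0004,  163.2814]), 'wrist_force': array([-0.3147, -0.3653, -0.0553]), 'torque': array([0.0488, 0.0346, 0.    ]), 'opening': 0.08508333515179661}
top 437.5329234900724 -0.06466346214015284 [ 0.4875 -0.0138  1.3055] 1
blank_center [([102, 258, 22, 17], 0.76), ([150, 224, 19, 15], 0.67), ([85, 224, 20, 17], 0.57)]
jig [([208, 170, 100, 57], 0.88)]
guard [([262, 173, 38, 33], 0.59), ([241, 190, 25, 21], 0.55)]
knob_grip [([274, 187, 16, 13], 0.61)]
jaw [([242, 192, 23, 19], 0.74)]
wax_jar_center [([170, 111, 23, 23], 0.62)]
finial_center [([226, 119, 16, 19], 0.6)]
gouge_center [([374, 155, 13, 82], 0.87)]
scene 350.6961948653229 -0.08015180108357554 [ 1.1815 -0.1627  0.8392] 2
blank_center [([357, 127, 18, 29], 0.73), ([311, 137, 12, 28], 0.7), ([330, 114, 18, 22], 0.69), ([330, 132, 16, 25], 0.53)]
jig [([186, 173, 104, 59], 0.71), ([331, 128, 16, 28], 0.3)]
guard [([194, 174, 37, 40], 0.94)]
knob_grip [([206, 186, 13, 13], 0.68), ([229, 183, 21, 20], 0.16)]
jaw [([229, 182, 20, 19], 0.79)]
wax_jar_center [([325, 229, 28, 26], 0.55)]
finial_center [([269, 237, 22, 24], 0.73)]
gouge_center [([105, 196, 11, 68], 0.89), ([185, 171, 106, 62], 0.67)]
wrist 295.437735232859 -0.07106401583864484 [0.0936 0.546  0.3736] 3
blank_center [([177, 312, 26, 24], 0.94)]
jig []
guard []
knob_grip []
jaw []
wax_jar_center []
finial_center []
gouge_center []
```

View pics/top0.png

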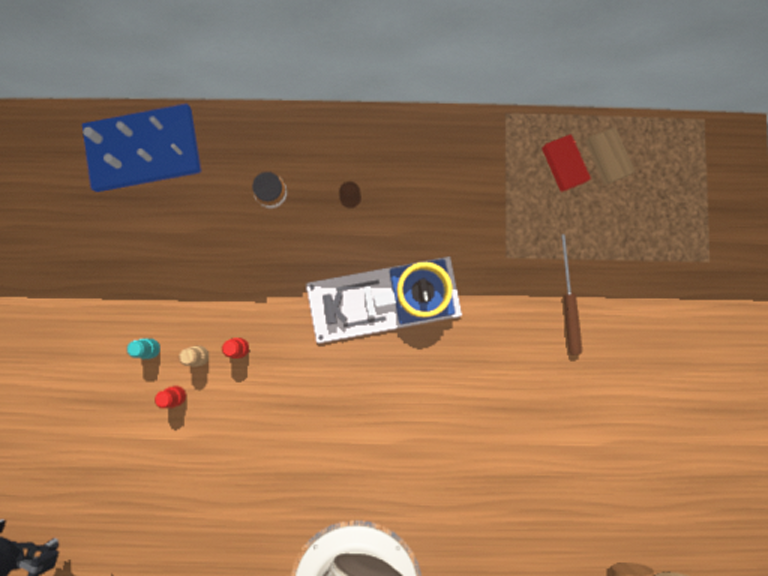

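View pics/scene0.png

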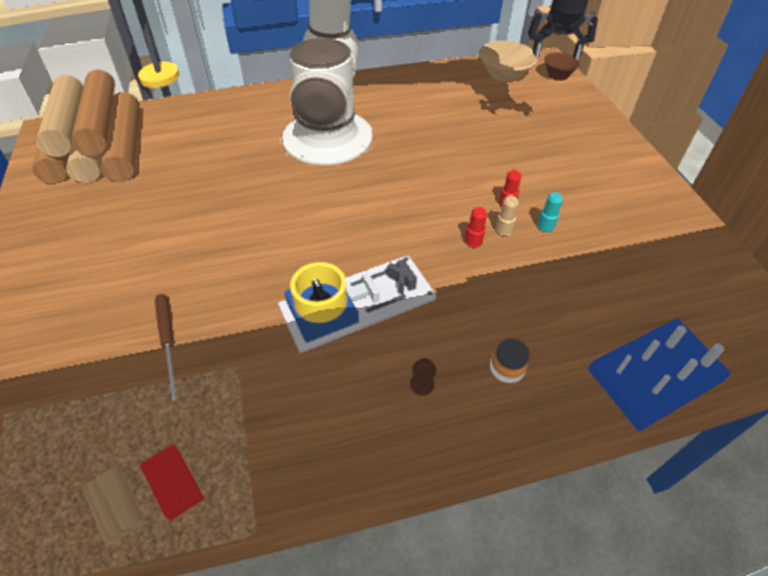

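View pics/wrist0.png

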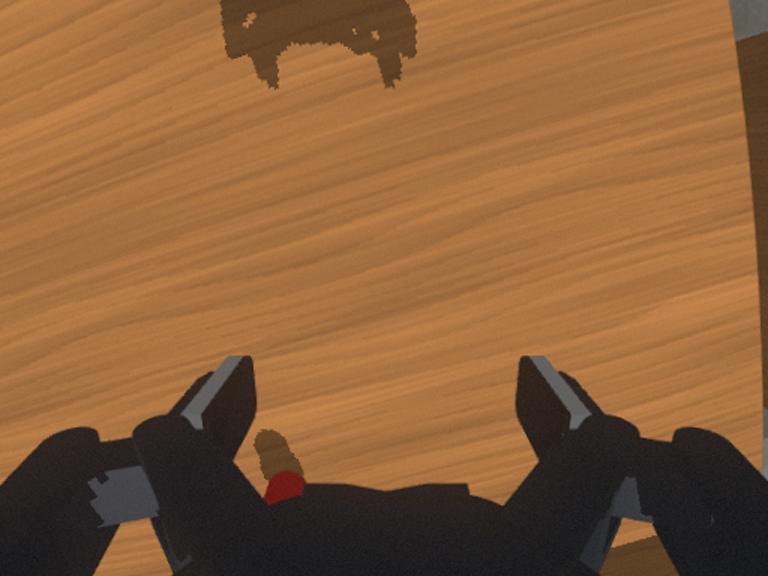

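```bash
python3 - <<'E'
from h import *
p=bot.camera("top"); save(p,"t1.png",(195,160,125,80),6); save(p,"t2.png",(75,215,100,65),7)
q=bot.camera("scene"); save(q,"s1.png",(180,160,120,80),6); save(q,"s2.png",(300,105,90,65),7)
import pickle; pickle.dump((p,q),open("pq.pkl","wb"))
E
```

```text
(no output)
```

View pics/t1.png

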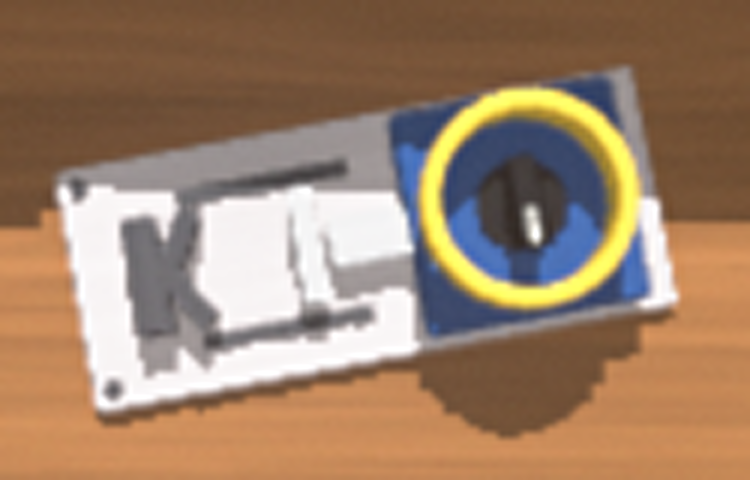

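View pics/t2.png

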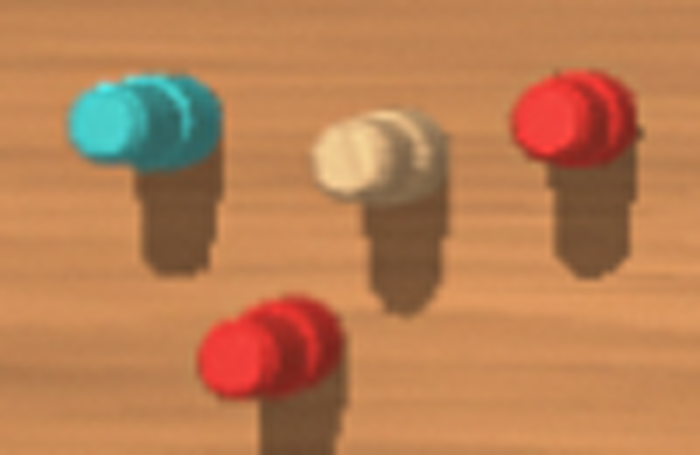

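View pics/s1.png

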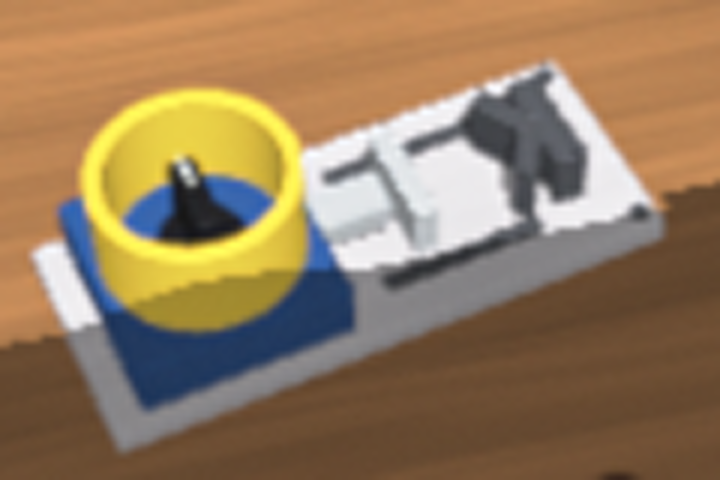

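View pics/s2.png

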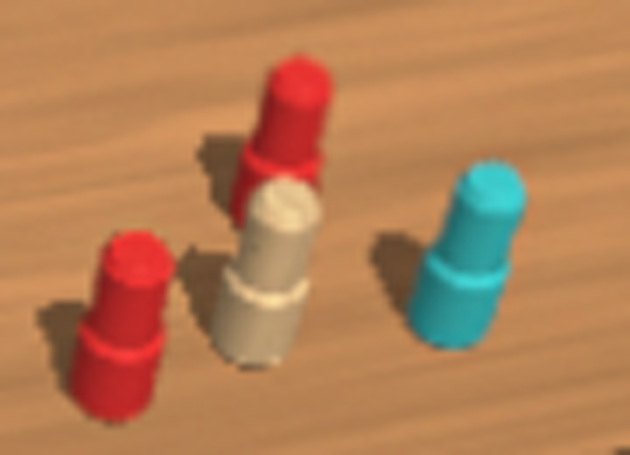

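```bash
cat > fit.py <<'E'
from h import *
import pickle
from scipy.optimize import least_squares
np.set_printoptions(precision=4,suppress=True)
p,q=pickle.load(open("pq.pkl","rb"))
def un(l,t,s,x,y): return ((x+.5)/s-.5+l,(y+.5)/s-.5+t)
# jig
loc=np.array([[60,145,15],[60,-145,15],[-60,-145,15],[-60,145,15]])/1000
uv=[un(195,160,6,*c) for c in [(60,185),(632,70),(677,302),(103,412)]]
# ring outer rim z=.105 centre (0,-.075)
a=np.linspace(0,2*np.pi,4,endpoint=False)
def W(L,P):
    c,s=np.cos(P[2]),np.sin(P[2]); L=np.array(L)
    return np.c_[c*L[:,0]-s*L[:,1]+P[0],s*L[:,0]+c*L[:,1]+P[1],L[:,2]]
f=lambda P:(proj(p,W(loc,P))-uv).ravel()
r=least_squares(f,[.44,0,.15]);P=r.x
print("jig",P,np.degrees(P[2]),r.fun)
for im,n,l,t,s,nm in((p,"t",195,160,6,"top"),(q,"s",180,160,6,"sc")):
    I=cv2.imread(f"pics/{n}1.png")
    def dl(L,col):
        u=proj(im,W(L,P)); u=((u-[l,t]+.5)*s-.5); cv2.polylines(I,[np.int32(np.round(u))],True,col,1)
    dl(loc,(0,255,0)); l0=loc.copy(); l0[:,2]=0; dl(l0,(0,200,255))
    th=np.linspace(0,6.283,40)
    dl(np.c_[.05*np.cos(th),-.075+.05*np.sin(th),.105+0*th],(255,0,255))
    dl(np.c_[.02*np.cos(th),.0595+.02*np.sin(th),.015+0*th],(0,0,255))
    dl([[-.021,-.082,.092],[.021,-.082,.092],[.021,-.068,.092],[-.021,-.068,.092]],(255,255,0))
    dl([[-.028,.035,.05],[.028,.035,.05],[.028,.023,.05],[-.028,.023,.05]],(255,0,0))
    cv2.imwrite(f"pics/fit_{n}.png",I)
names={"wood":((348,157),(284,206)),"turq":((105,123),(493,187)),"redR":((550,122),(135,258)),"redB":((238,357),(300,85))}
for k,(a1,b1) in names.items():
    A=onz(p,*un(75,215,7,*a1),.095);B=onz(q,*un(300,105,7,*b1),.095);print(k,A,B)
print("nest",W([[0,.0595,.015]],P),"knob",W([[0,-.075,.078]],P))
for lab,rt in (("jar",(181.5,122.5,.06)),("fin",(233,128,.076))): print(lab,onz(p,*rt))
E
python3 fit.py
```

```text
jig [ 0.5601 -0.0465  0.211 ] 12.089540065846835 [-0.5391 -1.0527  0.0188 -0.4981  0.6912  0.4364 -0.1674  1.0797]
wood [0.4462 0.3175 0.095 ] [0.4533 0.3114 0.095 ]
turq [0.4575 0.4151 0.095 ] [0.464  0.4107 0.095 ]
redR [0.4616 0.2379 0.095 ] [0.469  0.2332 0.095 ]
redB [0.367  0.3583 0.095 ] [0.3764 0.3533 0.095 ]
nest [[0.5476 0.0117 0.015 ]] knob [[ 0.5758 -0.1198  0.078 ]]
jar [0.778  0.1742 0.06  ]
fin [0.7609 0.0241 0.076 ]
```

```bash
cd pics; python3 -c "
import cv2,numpy as np
a=cv2.imread('fit_t.png');b=cv2.imread('fit_s.png')
b=b[:,:750];a=a[:,:720]
c=np.vstack([a,b]);cv2.imwrite('fit.png',cv2.resize(c,None,fx=.62,fy=.62,interpolation=cv2.INTER_AREA))"
```

```text
(no output)
```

View pics/fit.png

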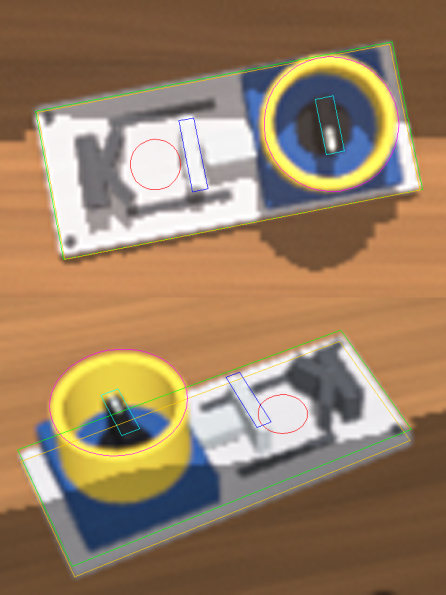

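```bash
cat >> h.py <<'E'
from scipy.spatial.transform import Rotation as Ro
def plan(pos,yaw,n,R0=None,p0=None,flat=True):
    """print n rows from current pose to pos (m), pointing down with yaw deg"""
    o=bot.get_obs()
    p0=np.array(o["ee_pos"]) if p0 is None else np.array(p0)
    R=Ro.from_euler("xyz",o["tcp_rot"],degrees=True) if R0 is None else R0
    G=Ro.from_euler("xyz",[180,0,yaw],degrees=True)
    for i in range(n):
        d=(np.array(pos)-p0)/(n-i); s=R.inv().apply(d)*1000
        s=np.round(s,1); w=np.round((R.inv()*G).as_rotvec()/(n-i),3)
        print([*map(float,s),*map(float,w)])
        p0=p0+R.apply(s/1000); R=R*Ro.from_rotvec(w)
    return p0,R
E
python3 -c "
from h import *
plan([.484,.2565,.25],120,10)"
```

```text
[-39.0, -16.5, 0.0, -0.0, 0.0, 0.076]
[-40.1, -13.5, 0.0, -0.0, 0.0, 0.075]
[-41.0, -10.5, 0.0, -0.0, 0.0, 0.076]
[-41.7, -7.3, 0.0, -0.0, 0.0, 0.075]
[-42.1, -4.2, 0.0, -0.0, 0.0, 0.076]
[-42.3, -0.9, 0.1, -0.0, 0.0, 0.075]
[-42.3, 2.2, 0.0, -0.0, 0.0, 0.076]
[-42.0, 5.4, 0.1, -0.0, 0.0, 0.075]
[-41.5, 8.6, 0.0, -0.0, 0.0, 0.076]
[-40.6, 11.6, 0.1, -0.0, 0.0, 0.075]
```

>>> servo_tool([
  [[-39,-16.5,0,0,0,0.076],[-40,-13.5,0,0,0,0.075],[-41,-10.5,0,0,0,0.076],[-42,-7.5,0,0,0,0.075],[-42,-4,0,0,0,0.076]],
])

```text
time: 1.95
ee_pos: [0.3222, 0.3903, 0.2505]
tcp_rot: [180.0, 0.0, 141.5]
wrist_force: [0.3, 0.6, 0.0]
opening: 0.085
```

>>> servo_tool([
  [[-42,-1,0,0,0,0.075],[-42,2,0,0,0,0.076],[-42,5.5,0,0,0,0.075],[-41.5,8.5,0,0,0,0.076],[-40.5,11.5,0,0,0,0.075]],
])

```text
time: 2.45
ee_pos: [0.4845, 0.2553, 0.2504]
tcp_rot: [180.0, 0.0, 119.8]
wrist_force: [0.2, -0.6, 0.5]
opening: 0.0858
```

```bash
python3 - <<'E'
from h import *
np.set_printoptions(precision=4,suppress=True)
p=bot.camera("wrist"); o=bot.get_obs();print(o["time"],o["ee_pos"],o["tcp_rot"],o["q"],o["wrist_force"],o["torque"])
save(p,"w1.png"); import pickle; pickle.dump(p,open("w1.pkl","wb"))
print([(r["rect"],r["confidence"]) for r in bot.look_for(p,"blank_center")])
print(proj(p,[.450,.3145,.095]),-np.array(p["R"]).T@np.array(p["t"]))
E
```

```text
2.5 [0.488  0.252  0.2496] [179.975    0.1257 119.4114] [27.3688  4.8292  9.8468 94.9882 -0.1247 87.9574] [-0.2964 -3.6497 -2.3795] [-0.1807  0.0488  0.0245]
[([208.2, 157.0, 41.0, 40.8], 0.97), ([290.3, 0.2, 46.6, 50.9], 0.92), ([183.7, 0.4, 46.0, 51.0], 0.86), ([236.8, 87.2, 35.2, 33.1], 0.72)]
[[255.7597 107.6706]] [0.4512 0.3141 0.3737]
```

View pics/w1.png

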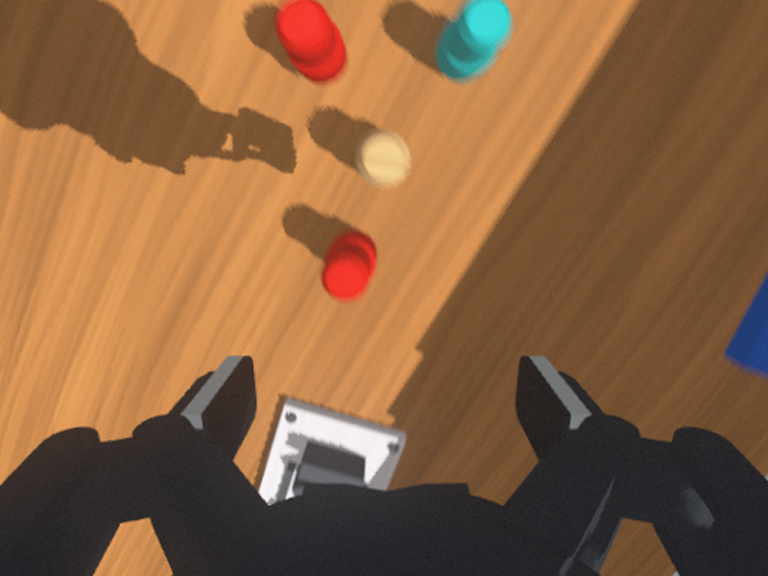

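```bash
python3 - <<'E'
from h import *
np.set_printoptions(precision=4,suppress=True)
p=bot.camera("wrist"); o=bot.get_obs();print(o["time"],o["ee_pos"],o["tcp_rot"])
save(p,"w2.png",(216,75,80,60),9)
im=p["color"].astype(int)[75:135,220:295]
hsv=cv2.cvtColor(p["color"],cv2.COLOR_RGB2HSV)[75:135,220:295]
m=((hsv[...,2]>195)&(hsv[...,1]<125)&(hsv[...,0]<30)).astype(np.uint8)
n,l,s,c=cv2.connectedComponentsWithStats(m); 
k=1+np.argmax(s[1:,4]);print(s[k],c[k]+[220,75])
u,v=c[k]+[220,75]; print(onz(p,u,v,.095), onz(p,u-s[k][2]/2,v,.095)-onz(p,u+s[k][2]/2,v,.095))
E
```

```text
2.6 [0.4846 0.255  0.2498] [-179.9571    0.0036  119.8069]
[ 20   8  31  36 881] [255.0454 100.8365]
[0.4483 0.3178 0.095 ] [-0.0244 -0.0139  0.    ]
```

View pics/w2.png

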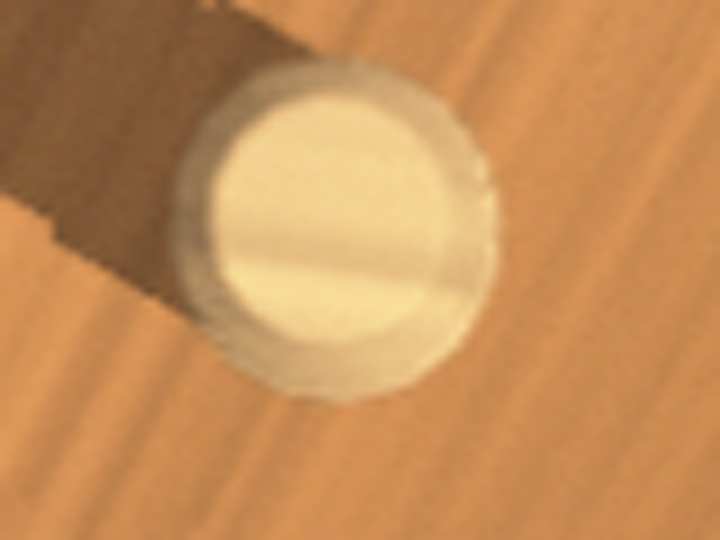

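```bash
python3 - <<'E'
from h import *
p=bot.camera("wrist");print(onz(p,252.3,99,.095),onz(p,252.9,100.2,.088))
plan([.4485,.318,.0675],120,8)
E
```

```text
[0.44357156 0.31923011 0.095     ] [0.44438632 0.31870061 0.088     ]
[8.9, 0.1, 22.8, -0.0, -0.0, -0.0]
[8.9, 0.1, 22.8, -0.0, -0.0, -0.0]
[8.9, 0.1, 22.8, -0.0, -0.0, -0.0]
[8.9, 0.1, 22.8, -0.0, -0.0, -0.0]
[8.9, 0.0, 22.8, -0.0, -0.0, -0.0]
[8.9, 0.1, 22.8, -0.0, -0.0, -0.0]
[9.0, 0.0, 22.9, -0.0, -0.0, -0.001]
[8.9, 0.1, 22.8, -0.001, -0.0, -0.0]
```

```bash
python3 - <<'E'
from h import *
plan([.446,.3183,.0675],120,6)
E
```

```text
[12.1, -0.2, 30.4, -0.0, -0.0, -0.0]
[12.1, -0.3, 30.4, -0.0, -0.0, -0.0]
[12.2, -0.2, 30.4, -0.0, -0.0, -0.0]
[12.1, -0.3, 30.4, -0.0, -0.0, -0.0]
[12.2, -0.2, 30.5, -0.0, -0.0, -0.001]
[12.1, -0.3, 30.4, -0.001, -0.0, -0.0]
```

>>> servo_tool([
  [[24,-0.5,30,0,0,0],[24,-0.5,30,0,0,0],[24.9,-0.5,22.5,0,0,0],[0,0,25,0,0,0],[0,0,20,0,0,0]],
], gripper=60, newtons=30)

```text
time: 3.15
ee_pos: [0.4436, 0.3205, 0.1215]
tcp_rot: [-180.0, -0.0, 120.3]
wrist_force: [0.5, -0.8, 0.2]
opening: 0.0602
```

>>> servo_tool([
  [[0,0,20,0,0,0],[0,0,20,0,0,0],[0,0,15,0,0,0],[0,0,0,0,0,0],[0,0,0,0,0,0]],
])

```text
time: 3.65
ee_pos: [0.4452, 0.3195, 0.0683]
tcp_rot: [180.0, -0.0, 120.1]
wrist_force: [0.1, 0.1, 0.0]
opening: 0.06
```

```bash
python3 - <<'E'
from h import *
p=bot.camera("wrist");save(p,"w3.png");o=bot.get_obs();print(o["time"],o["ee_pos"],o["tcp_rot"],o["wrist_force"])
E
```

```text
3.7 [0.44560797 0.31952618 0.06886933] [ 1.79931090e+02 -1.01572581e-02  1.20057778e+02] [0.67032304 0.59827944 0.39334697]
```

View pics/w3.png

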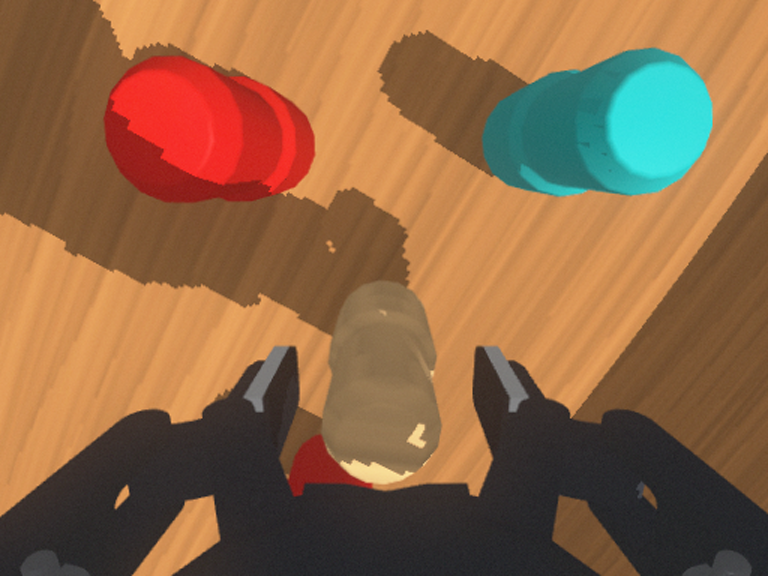

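>>> servo_tool([
  [[0,0,0,0,0,0],[0,0,0,0,0,0],[0,0,0,0,0,0],[0,0,0,0,0,0],[0,0,0,0,0,0]],
], gripper=25, newtons=35)

```text
time: 4.2
ee_pos: [0.446, 0.3193, 0.0688]
tcp_rot: [179.9, -0.0, 120.0]
wrist_force: [0.1, -0.8, 6.0]
opening: 0.0324
```

>>> servo_tool([
  [[0,0,0,0,0,0],[0,0,-20,0,0,0],[0,0,-30,0,0,0],[0,0,-30,0,0,0],[0,0,-20,0,0,0]],
])

```text
time: 4.7
ee_pos: [0.4458, 0.3191, 0.1698]
tcp_rot: [179.9, -0.0, 120.0]
wrist_force: [0.8, 0.1, -1.4]
opening: 0.0321
```

>>> servo_tool([
  [[0,0,-25,0,0,0],[0,0,0,0,0,0],[0,0,0,0,0,0]],
])

```text
time: 5.0
ee_pos: [0.4456, 0.3191, 0.1925]
tcp_rot: [180.0, -0.0, 120.0]
wrist_force: [0.9, -0.5, -0.7]
opening: 0.0325
```

```bash
python3 - <<'E'
from h import *
np.set_printoptions(precision=4,suppress=True)
p=bot.camera("wrist");save(p,"w4.png");o=bot.get_obs();print(o["time"],o["ee_pos"],o["tcp_rot"],o["wrist_force"],o["torque"],o["opening"])
import pickle; pickle.dump((p,o),open("w4.pkl","wb"))
E
```

```text
5.05 [0.4453 0.3189 0.1917] [-179.9354    0.007   120.0187] [ 0.7392 -0.4034 -1.7487] [ 0.0325  0.0586 -0.003 ] 0.032154242374717625
```

View pics/w4.png

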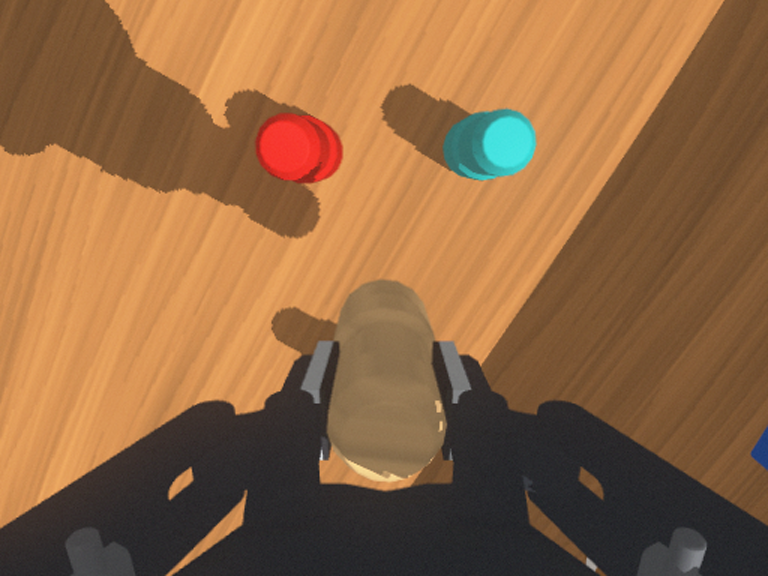

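```bash
python3 - <<'E'
from h import *
import pickle
np.set_printoptions(precision=4,suppress=True)
p,o=pickle.load(open("w4.pkl","rb"))
R=Ro.from_euler("xyz",o["tcp_rot"],degrees=True);e=o["ee_pos"];zf=e[2]-.0688
th=np.linspace(0,2*np.pi,60)
I=cv2.resize(p["color"][...,::-1].copy(),None,fx=1.5,fy=1.5)
for dx,col in((0,(0,255,0)),(.003,(0,0,255)),(-.003,(255,0,0))):
  for r,h in((.017,0),(.02,.003),(.02,.044),(.0165,.088)):
    L=np.c_[dx+r*np.cos(th),r*np.sin(th),0*th+.0688-h]
    u=proj(p,R.apply(L)+e); u=(u+.5)*1.5-.5
    cv2.polylines(I,[np.int32(np.round(u))],True,col,1)
cv2.imwrite("pics/w4f.png",cv2.resize(I[250:500,280:500],None,fx=2.5,fy=2.4))
E
```

```text
(no output)
```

View pics/w4f.png

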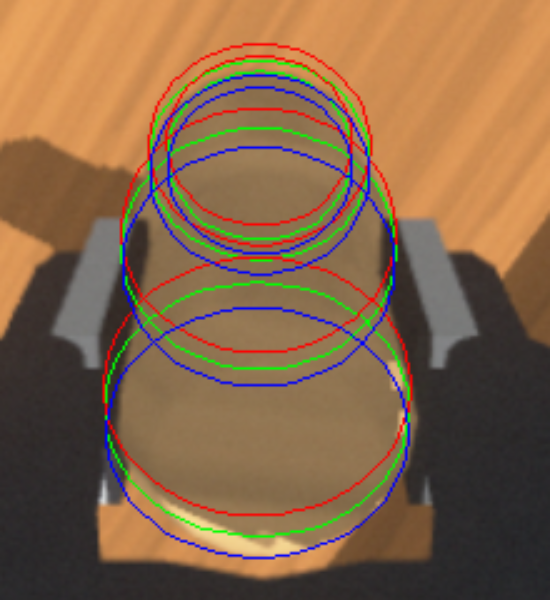

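```bash
python3 - <<'E'
from h import *
plan([.612,.026,.25],192,10)
E
```

```text
[-33.7, -0.2, -5.8, -0.0, -0.0, -0.126]
[-33.4, -4.5, -5.8, -0.0, -0.0, -0.126]
[-32.6, -8.6, -5.8, -0.0, -0.0, -0.126]
[-31.2, -12.6, -5.8, -0.0, -0.0, -0.125]
[-29.4, -16.4, -5.8, -0.0, -0.0, -0.126]
[-27.1, -20.0, -5.9, -0.0, -0.0, -0.125]
[-24.4, -23.3, -5.8, -0.0, -0.0, -0.126]
[-21.3, -26.1, -5.9, -0.0, -0.0, -0.125]
[-17.9, -28.6, -5.8, -0.0, -0.0, -0.126]
[-14.1, -30.6, -5.9, -0.001, -0.001, -0.125]
```

>>> servo_tool([
  [[-33.5,0,-10,0,0,-0.126],[-33.5,-4.5,-10,0,0,-0.126],[-32.5,-8.5,-10,0,0,-0.126],[-31,-12.5,-10,0,0,-0.125],[-29.5,-16.5,-8,0,0,-0.126]],
])

```text
time: 5.55
ee_pos: [0.5291, 0.1717, 0.2397]
tcp_rot: [-179.9, -0.1, 156.4]
wrist_force: [0.9, 0.0, -0.2]
opening: 0.0318
```

>>> servo_tool([
  [[-27,-20,-5,0,0,-0.125],[-24.5,-23.5,-5,0,0,-0.126],[-21.5,-26,0,0,0,-0.125],[-18,-28.5,0,0,0,-0.126],[-14,-30.5,0,0,0,-0.125]],
])

```text
time: 6.05
ee_pos: [0.6126, 0.0252, 0.249]
tcp_rot: [180.0, -0.1, -167.7]
wrist_force: [0.4, 1.1, -0.1]
opening: 0.0319
```

>>> servo_tool([
  [[0,0,0,0,0,0],[0,0,0,0,0,0]],
])

```text
time: 6.25
ee_pos: [0.6121, 0.026, 0.249]
tcp_rot: [180.0, -0.2, -168.2]
wrist_force: [-0.0, 0.8, -1.1]
opening: 0.0321
```

```bash
python3 - <<'E'
from h import *
np.set_printoptions(precision=4,suppress=True)
p=bot.camera("wrist");save(p,"w5.png");o=bot.get_obs();print(o["time"],o["ee_pos"],o["tcp_rot"],o["wrist_force"],o["torque"],o["opening"],o["q"])
import pickle; pickle.dump((p,o),open("w5.pkl","wb"))
for l in ["jig","guard","knob_grip","jaw"]: print(l,[([round(x) for x in r["rect"]],round(r["confidence"],2)) for r in bot.look_for(p,l)])
E
```

```text
6.3 [0.6119 0.0267 0.2495] [ 179.9679   -0.1211 -168.1188] [-0.2472  0.1915 -0.7263] [ 0.0532  0.0447 -0.026 ] 0.03212387452399151 [ 2.4969 13.9936 20.2176 96.3488  0.0119 -9.3842]
jig [([56, 56, 275, 111], 0.94)]
guard [([54, 56, 125, 113], 0.97)]
knob_grip [([105, 92, 49, 45], 0.79)]
jaw [([183, 84, 55, 60], 0.89), ([107, 92, 47, 43], 0.32), ([55, 58, 274, 108], 0.17)]
```

View pics/w5.png

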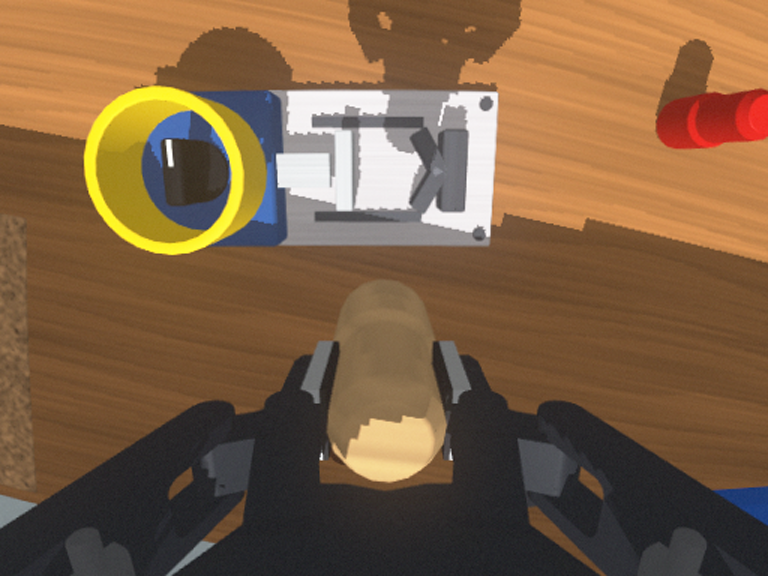

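```bash
python3 - <<'E'
from h import *
import pickle
p,o=pickle.load(open("w5.pkl","rb"))
save(p,"w5a.png",(180,45,165,130),4.8)
save(p,"w5b.png",(50,50,145,125),5.4)
E
```

```text
(no output)
```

View pics/w5a.png

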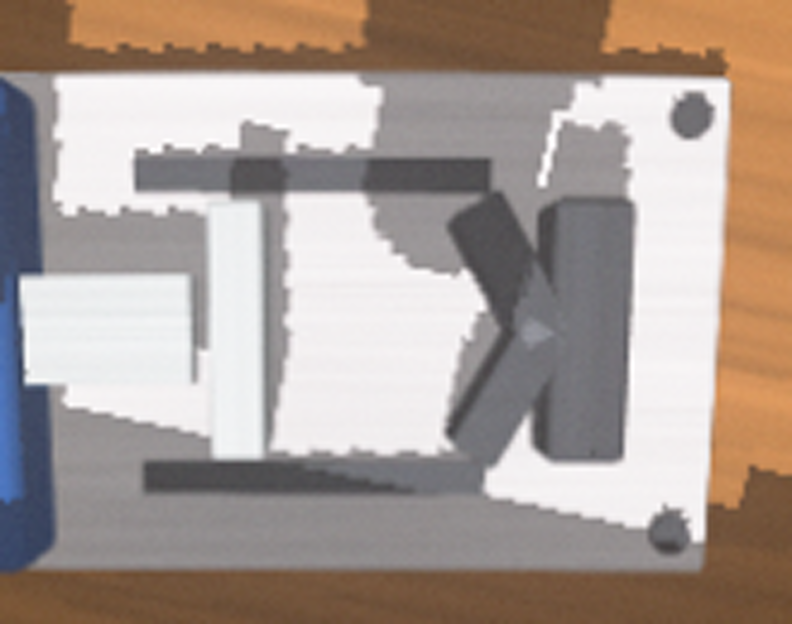

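View pics/w5b.png

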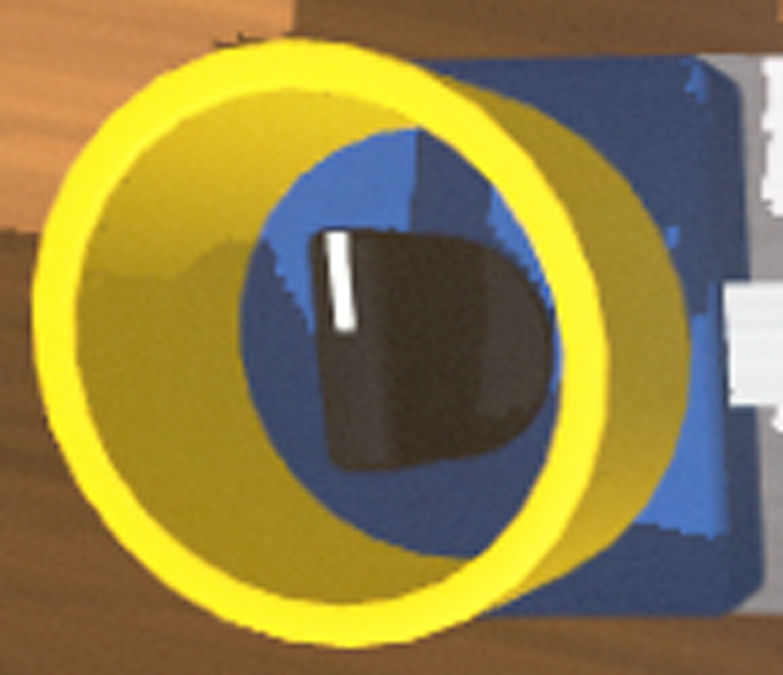

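```bash
cat > fit2.py <<'E'
from h import *
import pickle
from scipy.optimize import least_squares
np.set_printoptions(precision=4,suppress=True)
p,o=pickle.load(open("w5.pkl","rb"))
def A(x,y): return np.array([(x+.5)/4.8-.5+180,(y+.5)/4.8-.5+45])
def B(x,y): return np.array([(x+.5)/5.4-.5+50,(y+.5)/5.4-.5+50])
def W(L,P):
    c,s=np.cos(P[2]),np.sin(P[2]); L=np.array(L,float)/1000
    return np.c_[c*L[:,0]-s*L[:,1]+P[0],s*L[:,0]+c*L[:,1]+P[1],L[:,2]]
th=np.linspace(0,2*np.pi,721)
C=np.c_[50*np.cos(th),-75+50*np.sin(th),105+0*th]
D=np.c_[42*np.cos(th),-75+42*np.sin(th),105+0*th]
def f(P):
    c=proj(p,W([[-60,145,15],[60,145,15],[-60,-5,15],[60,-5,15]],P))
    r=list(c[0]-A(730,80))+list(c[1]-A(704,568))
    # edges at u of A(75,..)
    for i,j,uv in((0,2,A(75,75)),(1,3,A(75,570))):
        t=(uv[0]-c[j][0])/(c[i][0]-c[j][0]); r.append(c[j][1]+t*(c[i][1]-c[j][1])-uv[1])
    u=proj(p,W(C,P))
    r+=[u[:,0].min()-B(33,0)[0],u[:,0].max()-B(609,0)[0],u[:,1].min()-B(0,40)[1],u[:,1].max()-B(0,648)[1]]
    u=proj(p,W(D,P))
    r+=[u[:,0].min()-B(76,0)[0],u[:,0].max()-B(563,0)[0],u[:,1].min()-B(0,88)[1],u[:,1].max()-B(0,605)[1]]
    return np.array(r)
r=least_squares(f,[.56,-.0465,.2]);P=r.x
print("jig",P,np.degrees(P[2]));print(r.fun)
# with camera height/offset freedom (z shift)
print("nest",W([[0,59.5,15]],P),"knob",W([[0,-75,78]],P))
k=W([[-28,35,50],[28,35,50],[-28,36.5,50],[28,36.5,50]],P); print("jawface pred",proj(p,k),"seen",A(263,203),A(263,460))
for ka in(0,.08,.15):
    c,s=np.cos(-ka),np.sin(-ka)
    bb=[[c*x-s*y,s*x+c*y-75,92] for x,y in((-21,-7),(21,-7))]
    print(ka,proj(p,W(bb,P)),B(318,233),B(332,468))
pickle.dump(P,open("jig.pkl","wb"))
E
python3 fit2.py
```

```text
jig [ 0.5626 -0.0448  0.202 ] 11.574131933460036
[ 1.1175 -0.9235  0.4342  1.1766 -0.8227  0.189  -0.8332  0.1956 -0.4108
  0.6271 -0.4999 -0.1571  0.3977  0.153 ]
nest [[0.5506 0.0135 0.015 ]] knob [[ 0.5776 -0.1183  0.078 ]]
jawface pred [[234.1142  86.2751]
 [234.8124 140.2731]
 [235.5553  86.276 ]
 [236.1958 140.2763]] seen [234.3958  86.8958] [234.3958 140.4375]
0 [[104.8033  92.1965]
 [109.6576 137.7724]] [108.4815  92.7407] [111.0741 136.2593]
0.08 [[106.5149  91.6052]
 [107.9164 137.1301]] [108.4815  92.7407] [111.0741 136.2593]
0.15 [[108.0574  91.2131]
 [106.4259 136.4551]] [108.4815  92.7407] [111.0741 136.2593]
```

```bash
python3 - <<'E'
from h import *
a=plan([.548,.0135,.15],191.6,4)
E
```

```text
[16.4, -0.1, 25.2, 0.0, -0.0, 0.002]
[16.4, -0.1, 25.2, 0.0, -0.0, 0.002]
[16.3, -0.2, 25.2, 0.0, -0.0, 0.002]
[16.4, -0.2, 25.2, 0.0, -0.0, 0.001]
```

>>> servo_tool([
  [[16.5,-0.1,25,0,0,0.002],[16.5,-0.1,25,0,0,0.002],[16.5,-0.2,25,0,0,0.002],[16,-0.2,20,0,0,0.001],[0,0,5,0,0,0]],
])

```text
time: 7.0
ee_pos: [0.5459, 0.0129, 0.1489]
tcp_rot: [180.0, -0.2, -168.4]
wrist_force: [1.5, 0.4, -1.0]
opening: 0.0323
```

>>> servo_tool([
  [[0,0,0,0,0,0],[0,0,0,0,0,0]],
])

```text
time: 7.2
ee_pos: [0.5494, 0.013, 0.1521]
tcp_rot: [-180.0, 0.1, -168.4]
wrist_force: [0.5, 0.1, -0.6]
opening: 0.0322
```

```bash
cat > ov.py <<'E'
from h import *
import pickle,sys
np.set_printoptions(precision=4,suppress=True)
P=pickle.load(open("jig.pkl","rb"))
p=bot.camera("wrist");o=bot.get_obs();print(o["time"],o["ee_pos"],o["tcp_rot"],o["wrist_force"],o["torque"],o["opening"])
c,s=np.cos(P[2]),np.sin(P[2]);d=o["ee_pos"][:2]-P[:2]
print("tcp in jig mm",(np.array([c*d[0]+s*d[1],-s*d[0]+c*d[1]])*1000))
save(p,sys.argv[1])
E
python3 ov.py w6.png; python3 - <<'E'
import sys; sys.path.insert(0,'.')
from h import *
q=bot.camera("scene"); save(q,"s6.png",(180,140,120,100),6)
E
```

```text
7.25 [0.5495 0.0129 0.1521] [-179.978     0.1189 -168.3948] [ 0.5042  0.4854 -0.5807] [0.0538 0.0041 0.009 ] 0.03183348516548626
tcp in jig mm [-1.2322 59.2117]
```

View pics/w6.png

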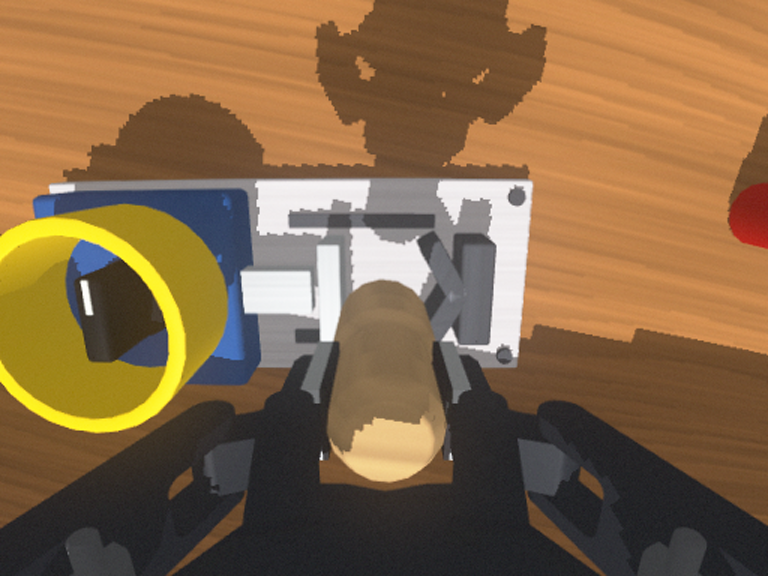

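```bash
ls pics; ls ../pics 2>/dev/null|head -3
```

```text
fit.png
fit_s.png
fit_t.png
s1.png
s2.png
s6.png
scene0.png
t1.png
t2.png
top0.png
w1.png
w2.png
w3.png
w4.png
w4f.png
w5.png
w5a.png
w5b.png
w6.png
wrist0.png
```

>>> servo_tool([
  [[0,0,8,0,0,0],[0,0,8,0,0,0],[0,0,8,0,0,0],[0,0,0,0,0,0],[0,0,0,0,0,0]],
])

```text
time: 7.8
ee_pos: [0.5482, 0.0126, 0.1264]
tcp_rot: [180.0, -0.0, -168.4]
wrist_force: [-0.6, -0.9, -0.9]
opening: 0.0322
```

```bash
python3 ov.py w7.png
```

```text
7.85 [0.5484 0.0126 0.1268] [-179.9994   -0.0015 -168.4202] [ 0.8332  0.9417 -1.042 ] [-0.0131  0.0014  0.0382] 0.032305243428827665
tcp in jig mm [-2.3903 59.08  ]
```

View pics/w7.png

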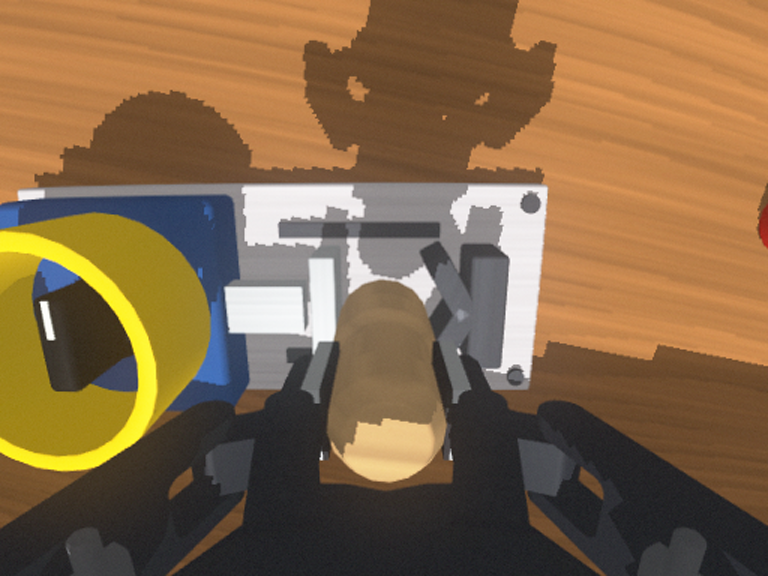

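View pics/s6.png

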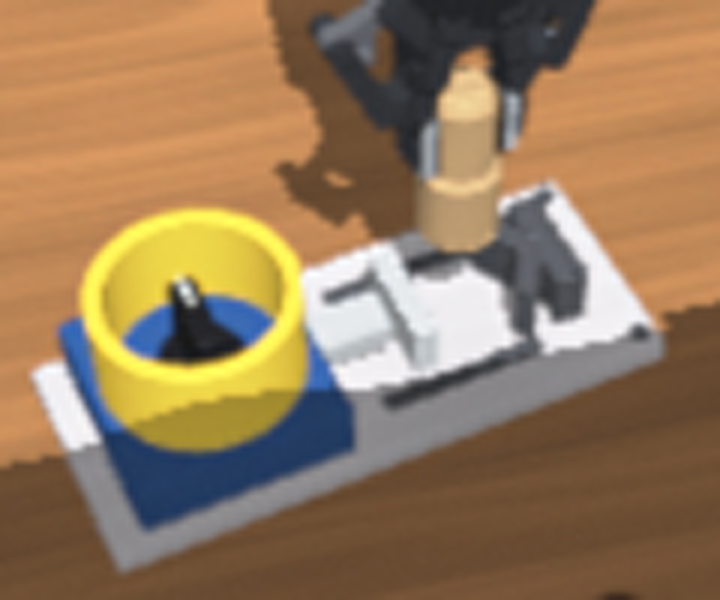

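```bash
cat > ov2.py <<'E'
from h import *
import pickle,sys
np.set_printoptions(precision=4,suppress=True)
P=pickle.load(open("jig.pkl","rb"))
p=bot.camera("wrist");o=bot.get_obs();print(o["time"],o["ee_pos"],o["wrist_force"])
R=Ro.from_euler("xyz",o["tcp_rot"],degrees=True);e=o["ee_pos"]
th=np.linspace(0,2*np.pi,60);S=6;l,t,w,h=190,145,125,100
I=cv2.resize(p["color"][t:t+h,l:l+w,::-1].copy(),None,fx=S,fy=S,interpolation=cv2.INTER_CUBIC)
def dr(X,col):
    u=(proj(p,X)-[l,t]+.5)*S-.5; cv2.polylines(I,[np.int32(np.round(u))],True,col,1)
for r,hh in((.017,0),(.02,.003),(.02,.044),(.0165,.088)):
    L=np.c_[-.0023+r*np.cos(th),r*np.sin(th),0*th+.0688-hh]; dr(R.apply(L)+e,(0,255,0))
c,s=np.cos(P[2]),np.sin(P[2])
def W(L):
    L=np.array(L,float)/1000; return np.c_[c*L[:,0]-s*L[:,1]+P[0],s*L[:,0]+c*L[:,1]+P[1],L[:,2]]
k=0.5
dr(W([[-28,35+k,50],[28,35+k,50],[28,23+k,50],[-28,23+k,50]]),(0,0,255))
dr(W([[-60,145,15],[60,145,15],[60,-145,15],[-60,-145,15]]),(255,0,255))
cv2.imwrite("pics/"+sys.argv[1],I)
E
python3 ov2.py w7b.png
```

```text
7.9 [0.5485 0.0126 0.1271] [ 0.4139 -0.1622 -0.1466]
```

View pics/w7b.png

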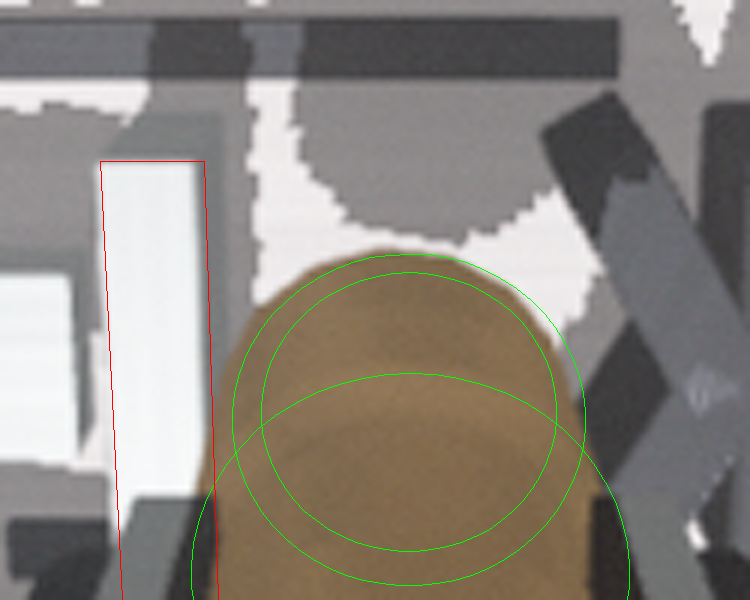

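>>> servo_tool([
  [[0,0.4,9,0,0,0],[0,0,9,0,0,0],[0,0,9,0,0,0],[0,0,8,0,0,0],[0,0,0,0,0,0]],
])

```text
time: 8.4
ee_pos: [0.5474, 0.013, 0.09]
tcp_rot: [180.0, -0.1, -168.4]
wrist_force: [-0.0, 0.1, -0.8]
opening: 0.0321
```

>>> servo_tool([
  [[0,0,0,0,0,0],[0,0,2,0,0,0],[0,0,2,0,0,0],[0,0,0,0,0,0],[0,0,0,0,0,0]],
])

```text
time: 8.9
ee_pos: [0.5483, 0.013, 0.0878]
tcp_rot: [-180.0, 0.0, -168.4]
wrist_force: [-0.4, 0.3, -1.1]
opening: 0.0323
```

```bash
python3 ov2.py w8b.png
```

```text
8.95 [0.5483 0.013  0.0879] [-0.4941  0.1819 -1.0754]
```

View pics/w8b.png

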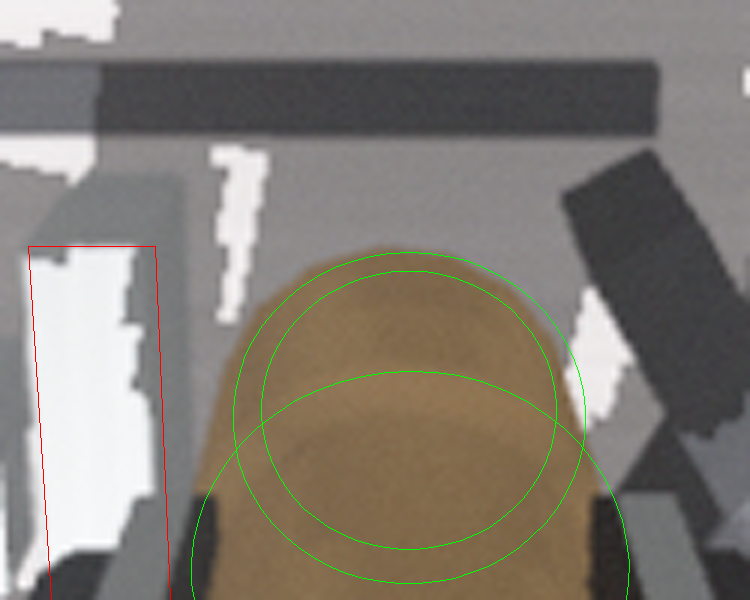

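>>> servo_tool([
  [[0,0,1,0,0,0],[0,0,1,0,0,0],[0,0,1,0,0,0],[0,0,0,0,0,0],[0,0,0,0,0,0]],
])

```text
time: 9.45
ee_pos: [0.5483, 0.013, 0.0848]
tcp_rot: [-180.0, -0.0, -168.4]
wrist_force: [0.3, -0.1, 0.1]
opening: 0.0319
```

>>> servo_tool([
  [[0,0,1,0,0,0],[0,0,0,0,0,0],[0,0,0,0,0,0]],
])

```text
time: 9.75
ee_pos: [0.5483, 0.013, 0.0839]
tcp_rot: [180.0, 0.0, -168.4]
wrist_force: [-0.3, 0.9, -0.6]
opening: 0.0318
```

>>> servo_tool([
  [[0,0,0.5,0,0,0],[0,0,0,0,0,0],[0,0,0,0,0,0]],
])

```text
time: 10.05
ee_pos: [0.5485, 0.013, 0.0838]
tcp_rot: [-180.0, 0.0, -168.4]
wrist_force: [-0.4, -0.3, 6.0]
opening: 0.032
```

>>> servo_tool([
  [[0,0,0.5,0,0,0],[0,0,0,0,0,0],[0,0,0,0,0,0]],
])

```text
time: 10.35
ee_pos: [0.5486, 0.013, 0.0838]
tcp_rot: [-180.0, 0.1, -168.4]
wrist_force: [-2.0, 0.7, 8.2]
opening: 0.0322
```

>>> servo_tool([
  [[0,0,-0.8,0,0,0],[0,0,0,0,0,0],[0,0,0,0,0,0]],
])

```text
time: 10.65
ee_pos: [0.5484, 0.013, 0.0838]
tcp_rot: [-180.0, 0.0, -168.4]
wrist_force: [-0.5, -1.0, 5.2]
opening: 0.0321
```

>>> servo_tool([
  [[0,0,0,0,0,0],[0,0,0,0,0,0],[0,0,0,0,0,0],[0,0,0,0,0,0]],
], gripper=55)

```text
time: 11.05
ee_pos: [0.5481, 0.013, 0.0833]
tcp_rot: [180.0, -0.0, -168.4]
wrist_force: [0.6, 0.7, 1.2]
opening: 0.055
```

>>> servo_tool([
  [[0,0,-10,0,0,0],[0,0,-25,0,0,0],[0,0,-40,0,0,0],[0,0,-40,0,0,0],[0,0,-35,0,0,0]],
])

```text
time: 11.55
ee_pos: [0.5482, 0.013, 0.2365]
tcp_rot: [-180.0, 0.1, -168.4]
wrist_force: [0.9, -0.6, 0.6]
opening: 0.0551
```

```bash
python3 - <<'E'
from h import *
plan([.612,.0260,.25],191.6,4)
E
```

```text
[-16.3, -0.0, -3.3, -0.0, 0.0, -0.0]
[-16.3, -0.0, -3.4, -0.0, 0.001, -0.0]
[-16.3, -0.0, -3.4, -0.0, 0.0, -0.0]
[-16.3, -0.1, -3.3, -0.0, 0.001, -0.0]
```

>>> servo_tool([
  [[-13,-26,-3,0,0,0],[-13,-27,-3,0,0,0],[-13,-27,-3,0,0,0],[-13,-27,-3,0,0,0],[-13,-27,-2,0,0,0]],
], gripper=30)

```text
time: 12.05
ee_pos: [0.6394, -0.1063, 0.2486]
tcp_rot: [-180.0, 0.0, -168.4]
wrist_force: [0.1, 0.8, -0.9]
opening: 0.0301
```

>>> servo_tool([
  [[0,0,0,0,0,0],[0,0,0,0,0,0],[0,0,0,0,0,0]],
])

```text
time: 12.35
ee_pos: [0.6385, -0.1047, 0.248]
tcp_rot: [180.0, 0.0, -168.4]
wrist_force: [-0.3, -0.5, -0.3]
opening: 0.0302
```

```bash
python3 ov.py w9.png; python3 - <<'E'
from h import *
import pickle
p=bot.camera("wrist");o=bot.get_obs();pickle.dump((p,o),open("w9.pkl","wb"));save(p,"w9k.png",(195,35,125,100),6)
E
```

```text
12.4 [ 0.6385 -0.1045  0.2482] [-179.9969    0.0232 -168.3764] [-0.0872 -0.43   -0.061 ] [0.0206 0.0443 0.013 ] 0.030127818056344468
tcp in jig mm [ 62.414  -73.7187]
```

View pics/w9.png

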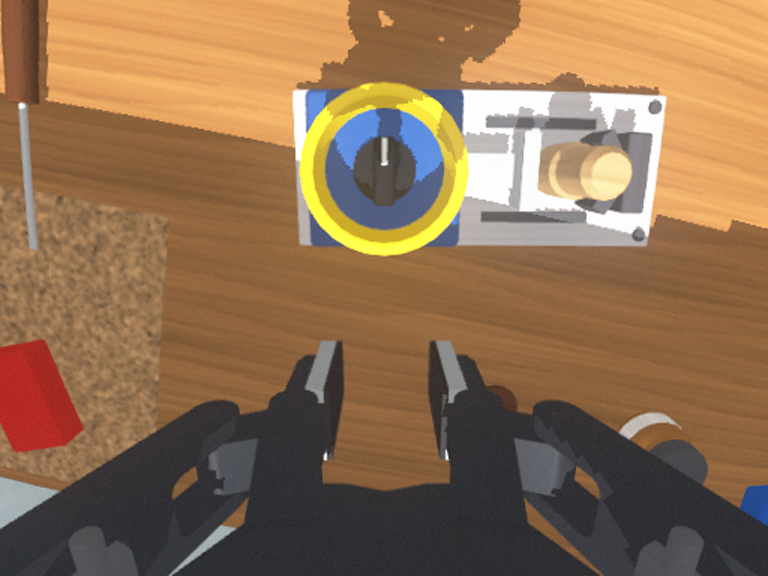

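View pics/w9k.png

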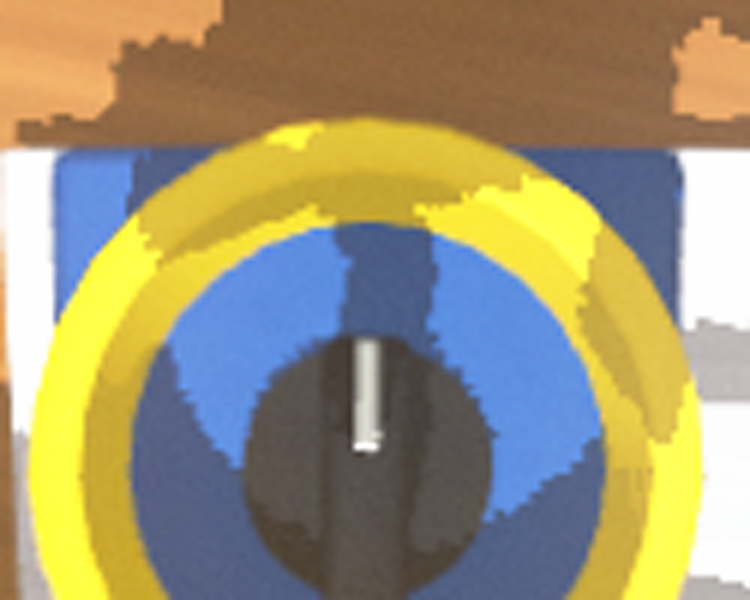

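```bash
python3 - <<'E'
from h import *
import pickle
from scipy.optimize import least_squares
np.set_printoptions(precision=4,suppress=True)
p,o=pickle.load(open("w9.pkl","rb"));P=pickle.load(open("jig.pkl","rb"))
hsv=cv2.cvtColor(p["color"],cv2.COLOR_RGB2HSV)
m=((hsv[...,0]>20)&(hsv[...,0]<33)&(hsv[...,1]>150)&(hsv[...,2]>120)).astype(np.uint8)
cs,_=cv2.findContours(m[:200],cv2.RETR_EXTERNAL,cv2.CHAIN_APPROX_NONE);c=max(cs,key=cv2.contourArea)[:,0]
X=np.array([onz(p,u,v,.105) for u,v in c.astype(float)])
f=lambda a:np.hypot(X[:,0]-a[0],X[:,1]-a[1])-.05
r=least_squares(f,[.58,-.12],loss="soft_l1",f_scale=.001);print("ring",r.x,np.std(f(r.x)),len(c))
r=least_squares(lambda a:np.hypot(X[:,0]-a[0],X[:,1]-a[1])-a[2],[.58,-.12,.05],loss="soft_l1",f_scale=.001);print(r.x)
e=o["ee_pos"];R=Ro.from_euler("xyz",o["tcp_rot"],degrees=True)
print("ring in tool mm",R.inv().apply(np.array([*r.x[:2],.105])-e)*1000)
def B(x,y): return ((x+.5)/6-.5+195,(y+.5)/6-.5+35)
for a,b in ((330,410),): 
  for row in (350,430,560):pass
L=onz(p,*B(362,340),.092);M=onz(p,*B(367,448),.092);d=M-L;print("mark dir deg",np.degrees(np.arctan2(d[1],d[0])),"jig",np.degrees(P[2]))
print("mark mid in tool",R.inv().apply((L+M)/2-e)*1000, R.inv().apply(L-e)*1000)
save(p,"w9m.png",(225,70,65,75),8)
E
```

```text
ring [ 0.5776 -0.1189] 0.00038511122674360517 318
[ 0.5775 -0.1189  0.0489]
ring in tool mm [ 62.7186  -1.7959 143.1745]
mark dir deg 14.27682503286428 jig 11.574131933460036
mark mid in tool [ 75.0298  -1.9381 156.1681] [ 82.9671  -2.3051 156.1641]
```

View pics/w9m.png

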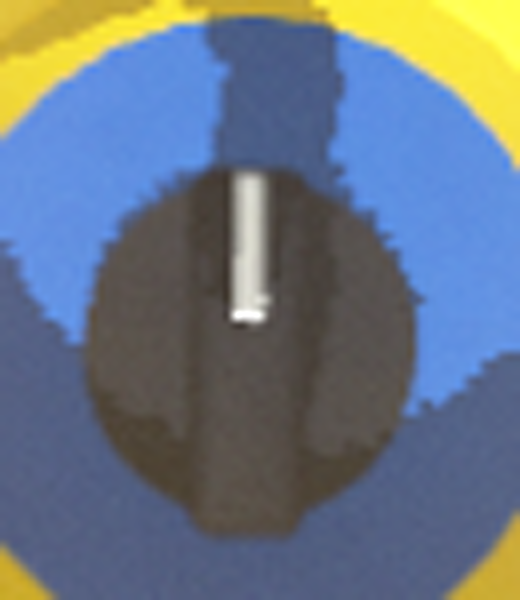

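>>> servo_tool([
  [[22,-0.4,20,0,0,0],[22,-0.5,25,0,0,0],[20.7,-0.4,25,0,0,0],[0,0,13,0,0,0],[0,0,0,0,0,0]],
])

```text
time: 12.95
ee_pos: [0.5748, -0.1189, 0.1634]
tcp_rot: [180.0, -0.1, -168.4]
wrist_force: [1.4, -0.1, -0.3]
opening: 0.0298
```

>>> servo_tool([
  [[0,0,0,0,0,0],[0,0,0,0,0,0]],
])

```text
time: 13.15
ee_pos: [0.5769, -0.1193, 0.166]
tcp_rot: [-180.0, 0.1, -168.4]
wrist_force: [0.1, 0.8, -0.2]
opening: 0.0302
```

```bash
python3 ov.py w10.png; python3 - <<'E'
from h import *
p=bot.camera("scene"); save(p,"s10.png",(170,100,140,130),5)
E
```

```text
13.2 [ 0.5768 -0.1193  0.1659] [-179.9579    0.1038 -168.3879] [ 0.1422 -0.0441 -0.2782] [ 0.0435 -0.0067  0.0077] 0.02999714096653876
tcp in jig mm [ -1.0129 -75.8607]
```

View pics/w10.png

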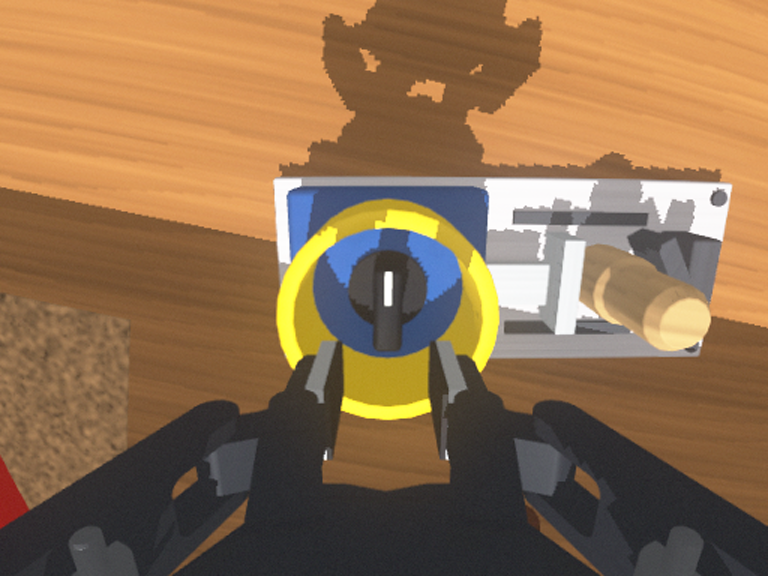

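View pics/s10.png

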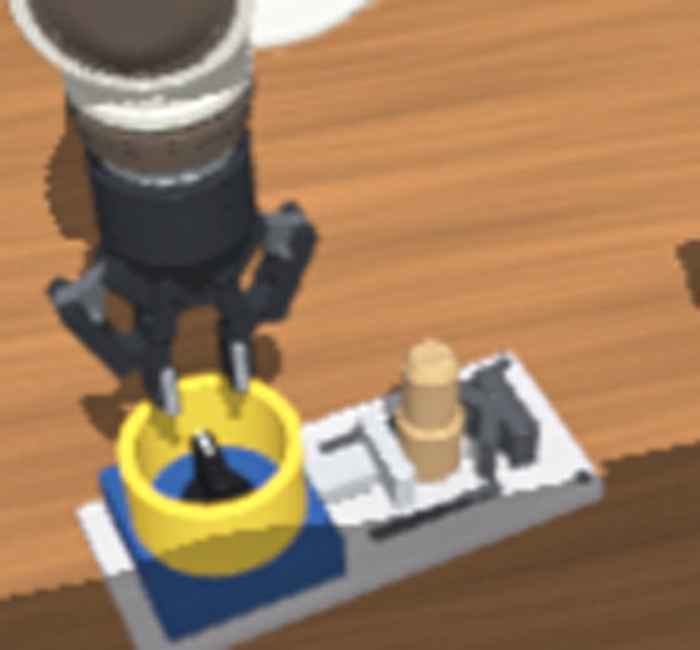

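>>> servo_tool([
  [[1,0.4,10,0,0,0],[0,0,15,0,0,0],[0,0,15,0,0,0],[0,0,10,0,0,0],[0,0,0,0,0,0]],
])

```text
time: 13.75
ee_pos: [0.5736, -0.1191, 0.112]
tcp_rot: [179.9, -0.2, -168.4]
wrist_force: [0.3, 0.4, -0.2]
opening: 0.0297
```

>>> servo_tool([
  [[0,0,0,0,0,0],[0,0,0,0,0,0]],
])

```text
time: 13.95
ee_pos: [0.575, -0.1194, 0.1153]
tcp_rot: [-180.0, 0.1, -168.4]
wrist_force: [0.2, -0.6, 0.3]
opening: 0.03
```

```bash
python3 ov.py w11.png
```

```text
14.0 [ 0.575  -0.1194  0.1153] [-179.973     0.0592 -168.4156] [-0.2058  0.3619 -0.1353] [-0.019  -0.0205 -0.0547] 0.02947695109168567
tcp in jig mm [ -2.7539 -75.553 ]
```

View pics/w11.png

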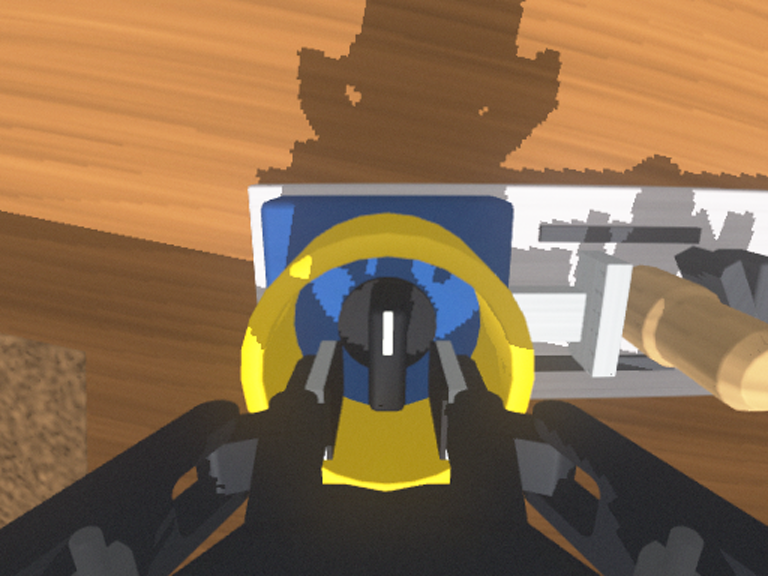

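>>> servo_tool([
  [[0,0.2,8,0,0,0],[0,0,8,0,0,0],[0,0,8,0,0,0],[0,0,6,0,0,0],[0,0,0,0,0,0]],
])

```text
time: 14.5
ee_pos: [0.574, -0.119, 0.0832]
tcp_rot: [180.0, -0.1, -168.4]
wrist_force: [0.5, -0.6, -0.4]
opening: 0.0301
```

>>> servo_tool([
  [[0,0,3,0,0,0],[0,0,2,0,0,0],[0,0,0,0,0,0],[0,0,0,0,0,0]],
])

```text
time: 14.9
ee_pos: [0.5747, -0.1191, 0.0798]
tcp_rot: [-180.0, 0.0, -168.4]
wrist_force: [-0.3, 0.5, -0.4]
opening: 0.0301
```

```bash
python3 ov.py w12.png
```

```text
14.95 [ 0.5748 -0.1191  0.0798] [-179.9909    0.0185 -168.4138] [-0.297   0.1633 -0.3261] [-0.0444 -0.0277 -0.0123] 0.030342007446863897
tcp in jig mm [ -2.9699 -75.2454]
```

View pics/w12.png

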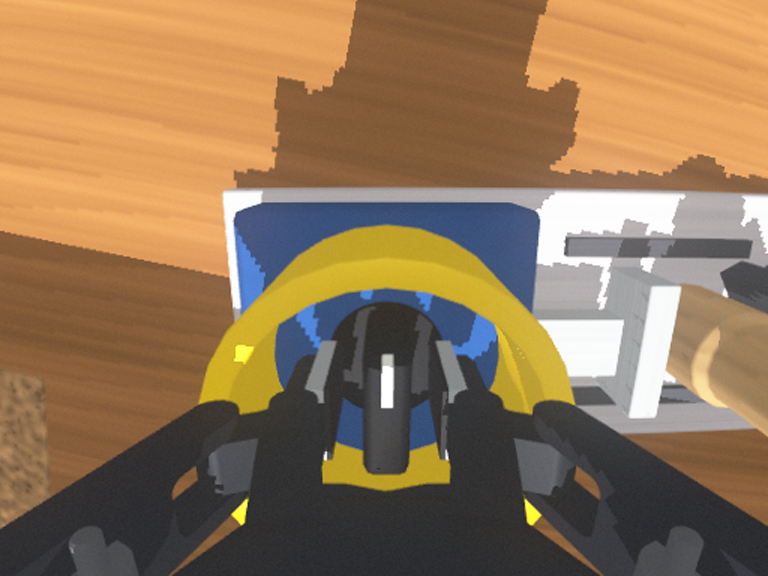

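```bash
python3 - <<'E'
from h import *
p=bot.camera("wrist");o=bot.get_obs();R=Ro.from_euler("xyz",o["tcp_rot"],degrees=True)
for v in (356,471): print(R.inv().apply(onz(p,387/1.5,v/1.5,.092)-o["ee_pos"])*1000)
print(o["torque"])
E
```

```text
[ 16.78438451  -0.11728985 -12.21449523]
[-20.83984255  -0.08280975 -12.20315277]
[ 0.02622338 -0.00819407  0.00014224]
```

>>> servo_tool([
  [[0,0,0,0,0,0],[0,0,0,0,0,0],[0,0,0,0,0,0],[0,0,0,0,0,0]],
], gripper=8, newtons=50)

```text
time: 15.4
ee_pos: [0.5747, -0.1189, 0.0799]
tcp_rot: [180.0, 0.0, -168.4]
wrist_force: [-0.8, 2.4, 3.6]
opening: 0.0132
```

```bash
python3 ov.py w13.png
```

```text
15.45 [ 0.5747 -0.119   0.0799] [ 179.9917    0.0182 -168.4085] [-1.5752  1.2414  4.3372] [ 0.4386  0.2877 -0.0765] 0.013604450652067248
tcp in jig mm [ -2.9993 -75.0583]
```

```bash
cat > tq.py <<'E'
from h import *
np.set_printoptions(precision=3,suppress=True)
for i in range(1):
    o=bot.get_obs()
    print("t %.2f turn %.3f rad"%(o["time"],np.radians((-168.41-o["tcp_rot"][2]+180)%360-180)),"Tz %.3f"%o["torque"][2],"T",o["torque"],"F",o["wrist_force"],"open %.4f"%o["opening"],"pos",o["ee_pos"], "eff6 %.3f"%o["joint_efforts"][5])
E
python3 tq.py
```

```text
t 15.45 turn -0.000 rad Tz -0.076 T [ 0.439  0.288 -0.076] F [-1.575  1.241  4.337] open 0.0136 pos [ 0.575 -0.119  0.08 ] eff6 -0.055
```

>>> servo_tool([
  [[0,0,0,0,0,0.05],[0,0,0,0,0,0.05]],
])

```text
time: 15.65
ee_pos: [0.5747, -0.1188, 0.0799]
tcp_rot: [180.0, 0.0, -174.2]
wrist_force: [-1.7, 4.1, 4.6]
opening: 0.0133
```

```bash
python3 tq.py
```

```text
t 15.65 turn 0.101 rad Tz 0.263 T [0.612 0.324 0.263] F [-1.657  4.051  4.631] open 0.0133 pos [ 0.575 -0.119  0.08 ] eff6 -0.669
```

>>> servo_tool([
  [[0,0,0,0,0,0.05],[0,0,0,0,0,0.05]],
])

```text
time: 15.85
ee_pos: [0.5747, -0.1186, 0.0799]
tcp_rot: [180.0, 0.0, -179.9]
wrist_force: [-2.7, 3.9, 4.1]
opening: 0.0132
```

```bash
python3 tq.py
```

```text
t 15.85 turn 0.201 rad Tz 0.225 T [0.84  0.345 0.225] F [-2.731  3.907  4.07 ] open 0.0132 pos [ 0.575 -0.119  0.08 ] eff6 -0.608
```

>>> servo_tool([
  [[0,0,0,0,0,0.05],[0,0,0,0,0,0.05]],
])

```text
time: 16.05
ee_pos: [0.5747, -0.1184, 0.0799]
tcp_rot: [179.9, 0.0, 174.3]
wrist_force: [-1.7, 5.4, 5.1]
opening: 0.0136
```

```bash
python3 tq.py
```

```text
t 16.05 turn 0.301 rad Tz 0.270 T [1.038 0.354 0.27 ] F [-1.748  5.435  5.07 ] open 0.0136 pos [ 0.575 -0.118  0.08 ] eff6 -0.607
```

>>> servo_tool([
  [[0,0,0,0,0,0.05],[0,0,0,0,0,0.05]],
])

```text
time: 16.25
ee_pos: [0.5747, -0.1183, 0.0799]
tcp_rot: [179.9, -0.0, 168.6]
wrist_force: [-1.4, 5.6, 4.4]
opening: 0.0132
```

```bash
python3 tq.py
```

```text
t 16.25 turn 0.401 rad Tz 0.182 T [1.221 0.33  0.182] F [-1.35  5.61  4.4 ] open 0.0132 pos [ 0.575 -0.118  0.08 ] eff6 -0.599
```

>>> servo_tool([
  [[0,0,0,0,0,0.05],[0,0,0,0,0,0.05]],
])

```text
time: 16.45
ee_pos: [0.5747, -0.1181, 0.0799]
tcp_rot: [179.9, -0.0, 162.9]
wrist_force: [-2.1, 7.3, 4.5]
opening: 0.0133
```

```bash
python3 tq.py
```

```text
t 16.45 turn 0.501 rad Tz 0.222 T [1.424 0.243 0.222] F [-2.056  7.272  4.479] open 0.0133 pos [ 0.575 -0.118  0.08 ] eff6 -0.597
```

>>> servo_tool([
  [[0,0,0,0,0,0.05],[0,0,0,0,0,0.05]],
])

```text
time: 16.65
ee_pos: [0.5748, -0.118, 0.0798]
tcp_rot: [179.9, -0.0, 157.2]
wrist_force: [-0.1, 7.3, 4.6]
opening: 0.0132
```

```bash
python3 tq.py; python3 - <<'E'
from h import *
p=bot.camera("scene"); save(p,"s14.png",(210,140,100,80),7)
E
```

```text
t 16.65 turn 0.601 rad Tz 0.218 T [1.595 0.213 0.218] F [-0.114  7.325  4.607] open 0.0132 pos [ 0.575 -0.118  0.08 ] eff6 -0.596
```

View pics/s14.png

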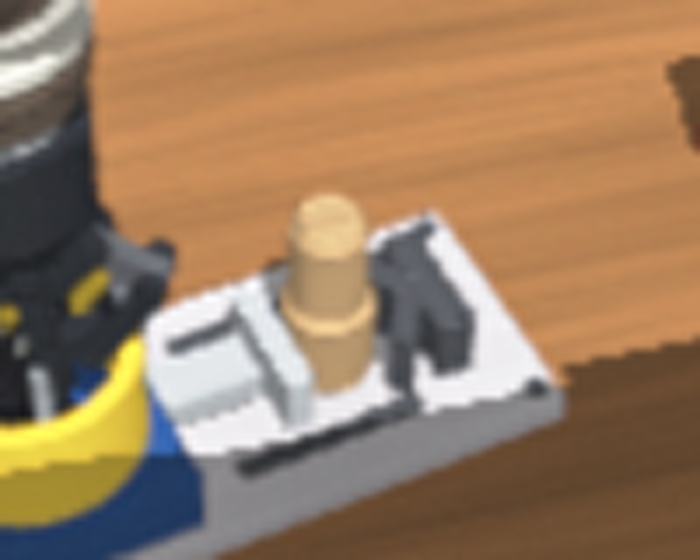

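>>> servo_tool([
  [[0,0,0,0,0,0.05],[0,0,0,0,0,0.05]],
])

```text
time: 16.9
ee_pos: [0.5748, -0.1178, 0.0799]
tcp_rot: [179.9, -0.0, 151.4]
wrist_force: [-0.6, 8.6, 3.4]
opening: 0.0134
```

```bash
python3 tq.py
```

```text
t 16.90 turn 0.701 rad Tz 0.214 T [1.725 0.137 0.214] F [-0.626  8.621  3.45 ] open 0.0134 pos [ 0.575 -0.118  0.08 ] eff6 -0.642
```

>>> servo_tool([
  [[0,0,0,0,0,0.05],[0,0,0,0,0,0.05]],
])

```text
time: 17.1
ee_pos: [0.5749, -0.1177, 0.0799]
tcp_rot: [179.8, -0.1, 145.7]
wrist_force: [-0.5, 9.9, 4.3]
opening: 0.0128
```

```bash
python3 tq.py
```

```text
t 17.10 turn 0.800 rad Tz 0.318 T [ 1.914 -0.03   0.318] F [-0.527  9.94   4.271] open 0.0128 pos [ 0.575 -0.118  0.08 ] eff6 -0.595
```

>>> servo_tool([
  [[0,0,0,0,0,0.05],[0,0,0,0,0,0.05]],
])

```text
time: 17.3
ee_pos: [0.5751, -0.1175, 0.0799]
tcp_rot: [179.8, -0.1, 140.0]
wrist_force: [0.1, 8.5, 3.4]
opening: 0.0133
```

```bash
python3 tq.py
```

```text
t 17.30 turn 0.900 rad Tz 0.220 T [ 2.001 -0.093  0.22 ] F [0.095 8.537 3.437] open 0.0133 pos [ 0.575 -0.118  0.08 ] eff6 -0.594
```

>>> servo_tool([
  [[0,0,0,0,0,0.05],[0,0,0,0,0,0.05]],
])

```text
time: 17.5
ee_pos: [0.5752, -0.1174, 0.0799]
tcp_rot: [179.8, -0.1, 134.3]
wrist_force: [1.1, 10.7, 4.0]
opening: 0.0132
```

```bash
python3 tq.py
```

```text
t 17.50 turn 1.000 rad Tz 0.231 T [ 2.171 -0.197  0.231] F [ 1.117 10.72   3.978] open 0.0132 pos [ 0.575 -0.117  0.08 ] eff6 -0.593
```

>>> servo_tool([
  [[0,0,0,0,0,0.05],[0,0,0,0,0,0.05]],
])

```text
time: 17.7
ee_pos: [0.5753, -0.1173, 0.0799]
tcp_rot: [179.8, -0.1, 128.6]
wrist_force: [2.8, 11.8, 3.7]
opening: 0.0132
```

```bash
python3 tq.py
```

```text
t 17.70 turn 1.100 rad Tz 0.254 T [ 2.262 -0.387  0.254] F [ 2.777 11.758  3.719] open 0.0132 pos [ 0.575 -0.117  0.08 ] eff6 -0.593
```

>>> servo_tool([
  [[0,0,0,0,0,0.05],[0,0,0,0,0,0.05]],
])

```text
time: 17.9
ee_pos: [0.5754, -0.1172, 0.0799]
tcp_rot: [179.8, -0.1, 122.8]
wrist_force: [3.8, 11.1, 3.9]
opening: 0.0132
```

```bash
python3 tq.py
```

```text
t 17.90 turn 1.200 rad Tz 0.287 T [ 2.361 -0.565  0.287] F [ 3.826 11.064  3.863] open 0.0132 pos [ 0.575 -0.117  0.08 ] eff6 -0.592
```

```bash
python3 - <<'E'
from h import *
p=bot.camera("scene"); save(p,"s15.png",(210,140,100,80),7)
E
python3 tq.py; python3 ov.py w15.png; python3 tq.py
```

```text
t 17.95 turn 1.203 rad Tz 0.118 T [ 2.284 -0.467  0.118] F [ 2.081 11.414  2.727] open 0.0132 pos [ 0.575 -0.117  0.08 ] eff6 -0.278
18.0 [ 0.5754 -0.1172  0.0799] [179.8043  -0.1222 122.8379] [ 2.8444 10.6769  2.7036] [ 2.3419 -0.4675 -0.11  ] 0.01327634253975032
tcp in jig mm [ -1.9322 -73.4679]
t 18.00 turn 1.200 rad Tz -0.110 T [ 2.342 -0.468 -0.11 ] F [ 2.844 10.677  2.704] open 0.0133 pos [ 0.575 -0.117  0.08 ] eff6 0.520
```

View pics/s15.png

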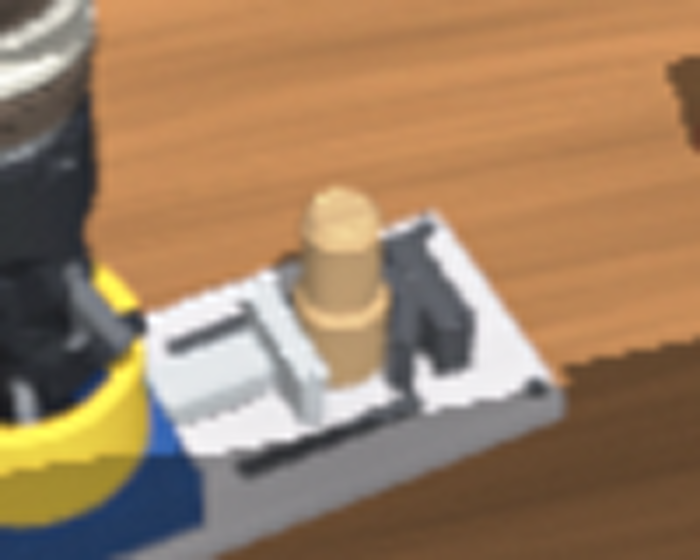

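View pics/w15.png

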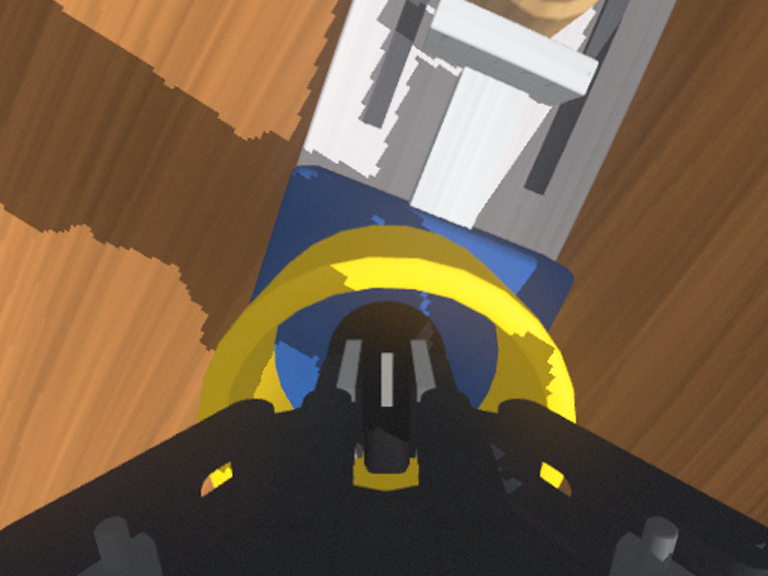

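>>> servo_tool([
  [[0,0,0,0,0,0.03],[0,0,0,0,0,0.03]],
])

```text
time: 18.2
ee_pos: [0.5755, -0.1171, 0.0799]
tcp_rot: [179.8, -0.1, 119.4]
wrist_force: [3.2, 12.2, 2.1]
opening: 0.0135
```

```bash
python3 tq.py
```

```text
t 18.20 turn 1.259 rad Tz 0.233 T [ 2.445 -0.67   0.233] F [ 3.247 12.152  2.059] open 0.0135 pos [ 0.576 -0.117  0.08 ] eff6 -0.280
```

>>> servo_tool([
  [[0,0,0,0,0,0.03],[0,0,0,0,0,0.03]],
])

```text
time: 18.4
ee_pos: [0.5756, -0.1171, 0.0799]
tcp_rot: [179.8, -0.1, 116.0]
wrist_force: [4.5, 11.5, 3.7]
opening: 0.0135
```

```bash
python3 tq.py
```

```text
t 18.40 turn 1.319 rad Tz 0.283 T [ 2.435 -0.795  0.283] F [ 4.54  11.547  3.656] open 0.0135 pos [ 0.576 -0.117  0.08 ] eff6 -0.223
```

>>> servo_tool([
  [[0,0,0,0,0,0.02]],
])

```text
time: 18.5
ee_pos: [0.5756, -0.1171, 0.0799]
tcp_rot: [179.8, -0.1, 114.9]
wrist_force: [3.7, 12.3, 2.2]
opening: 0.0131
```

```bash
python3 tq.py
```

```text
t 18.50 turn 1.339 rad Tz 0.312 T [ 2.413 -0.745  0.312] F [ 3.698 12.306  2.182] open 0.0131 pos [ 0.576 -0.117  0.08 ] eff6 0.076
```

>>> servo_tool([
  [[0,0,0,0,0,0.02]],
])

```text
time: 18.6
ee_pos: [0.5757, -0.1171, 0.0799]
tcp_rot: [179.8, -0.2, 113.7]
wrist_force: [3.7, 12.6, 2.1]
opening: 0.0135
```

```bash
python3 tq.py
```

```text
t 18.60 turn 1.359 rad Tz 0.346 T [ 2.476 -0.793  0.346] F [ 3.737 12.581  2.127] open 0.0135 pos [ 0.576 -0.117  0.08 ] eff6 -0.030
```

>>> servo_tool([
  [[0,0,0,0,0,0.02]],
])

```text
time: 18.7
ee_pos: [0.5757, -0.1171, 0.0799]
tcp_rot: [179.8, -0.2, 112.6]
wrist_force: [4.9, 13.1, 2.5]
opening: 0.0135
```

```bash
python3 tq.py
```

```text
t 18.70 turn 1.379 rad Tz 0.325 T [ 2.495 -0.771  0.325] F [ 4.893 13.068  2.488] open 0.0135 pos [ 0.576 -0.117  0.08 ] eff6 -0.033
```

>>> servo_tool([
  [[0,0,0,0,0,0.02]],
])

```text
time: 18.8
ee_pos: [0.5757, -0.117, 0.0799]
tcp_rot: [179.8, -0.2, 111.5]
wrist_force: [4.6, 11.7, 2.9]
opening: 0.0135
```

```bash
python3 tq.py
```

```text
t 18.80 turn 1.399 rad Tz 0.302 T [ 2.477 -0.872  0.302] F [ 4.629 11.704  2.878] open 0.0135 pos [ 0.576 -0.117  0.08 ] eff6 -0.024
```

>>> servo_tool([
  [[0,0,0,0,0,0.02]],
])

```text
time: 18.9
ee_pos: [0.5758, -0.117, 0.0799]
tcp_rot: [179.8, -0.2, 110.3]
wrist_force: [4.8, 12.6, 2.7]
opening: 0.0136
```

```bash
python3 tq.py; python3 - <<'E'
import numpy as np
E
```

```text
t 18.90 turn 1.418 rad Tz 0.345 T [ 2.434 -0.895  0.345] F [ 4.823 12.571  2.65 ] open 0.0136 pos [ 0.576 -0.117  0.08 ] eff6 -0.015
```

>>> servo_tool([
  [[0,0,0,0,0,0.02]],
])

```text
time: 19.0
ee_pos: [0.5758, -0.117, 0.0799]
tcp_rot: [179.8, -0.2, 109.2]
wrist_force: [4.8, 12.9, 0.9]
opening: 0.013
```

```bash
python3 tq.py; python3 - <<'E'
import numpy as np
from scipy.optimize import curve_fit
t=np.array([.101,.201,.301,.401,.501,.601,.701,.8,.9,1.0,1.1,1.2,1.259,1.319,1.339,1.359,1.379,1.399,1.418])
y=np.array([.263,.225,.27,.182,.222,.218,.214,.318,.22,.231,.254,.287,.233,.283,.312,.346,.325,.302,.345])
f=lambda t,b,c:b+.6*np.maximum(0,t-c)
p,C=curve_fit(f,t,y,[.23,1.2]);print(p,np.sqrt(np.diag(C)))
E
```

```text
t 19.00 turn 1.439 rad Tz 0.332 T [ 2.47  -0.932  0.332] F [ 4.821 12.946  0.872] open 0.0130 pos [ 0.576 -0.117  0.08 ] eff6 -0.006
[0.242      1.24552381] [0.00945762 0.02596919]
```

```bash
python3 - <<'E'
from h import *
p=bot.camera("scene"); save(p,"s16.png",(210,140,100,80),7)
E
python3 tq.py
```

```text
t 19.05 turn 1.440 rad Tz 0.242 T [ 2.532 -0.854  0.242] F [ 4.199 12.562  1.884] open 0.0131 pos [ 0.576 -0.117  0.08 ] eff6 0.105
```

View pics/s16.png

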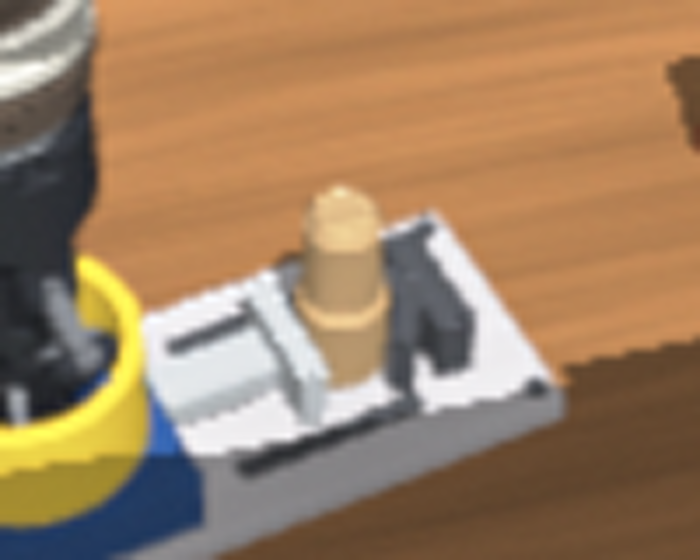

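```bash
python3 - <<'E'
import cv2,numpy as np
a,b,c=[cv2.cvtColor(cv2.imread(f"pics/s{k}.png"),cv2.COLOR_BGR2GRAY).astype(np.float32) for k in (14,15,16)]
def sh(a,b,r):
    l,t,w,h=r; T=a[t:t+h,l:l+w]; S=b[t-40:t+h+40,l-40:l+w+40]
    m=cv2.matchTemplate(S,T,cv2.TM_CCOEFF_NORMED); _,v,_,(x,y)=cv2.minMaxLoc(m); return x-40,y-40,round(v,3)
bl=(280,185,105,130); print("blank .6->1.2",sh(a,b,bl),"1.2->1.44",sh(b,c,(292,180,105,130)))
print("plate ref",sh(a,b,(430,200,130,190)),sh(b,c,(430,200,130,190)))
print("jaw",sh(a,b,(240,270,70,140)),sh(b,c,(250,270,75,140)))
E
```

```text
blank .6->1.2 (13, -7, 0.959) 1.2->1.44 (1, 0, 0.993)
plate ref (0, 0, 1.0) (0, 0, 1.0)
jaw (12, -6, 0.98) (2, 0, 0.968)
```

>>> servo_tool([
  [[0.7,0.4,0,0,0,0],[0.7,0.4,0,0,0,0],[0,0,0,0,0,0]],
])

```text
time: 19.35
ee_pos: [0.5758, -0.1169, 0.0799]
tcp_rot: [179.9, -0.0, 109.1]
wrist_force: [4.4, 4.8, 1.2]
opening: 0.0132
```

```bash
python3 tq.py
```

```text
t 19.35 turn 1.439 rad Tz 0.148 T [ 1.099 -0.778  0.148] F [4.361 4.835 1.185] open 0.0132 pos [ 0.576 -0.117  0.08 ] eff6 0.232
```

>>> servo_tool([
  [[0,0,0,0,0,0],[0,0,0,0,0,0],[0,0,0,0,0,0],[0,0,0,0,0,0]],
], gripper=28)

```text
time: 19.75
ee_pos: [0.5748, -0.1177, 0.0794]
tcp_rot: [-180.0, 0.0, 109.1]
wrist_force: [-0.6, -0.3, 0.2]
opening: 0.0282
```

```bash
python3 ov.py w17.png;python3 tq.py
```

```text
19.8 [ 0.5748 -0.1177  0.0795] [-179.9804    0.0012  109.0634] [-0.1937  0.1965  0.0873] [-0.0541 -0.0335 -0.0429] 0.02777969062055294
tcp in jig mm [ -2.6422 -73.8485]
t 19.80 turn 1.440 rad Tz -0.043 T [-0.054 -0.034 -0.043] F [-0.194  0.197  0.087] open 0.0278 pos [ 0.575 -0.118  0.079] eff6 0.001
```

View pics/w17.png

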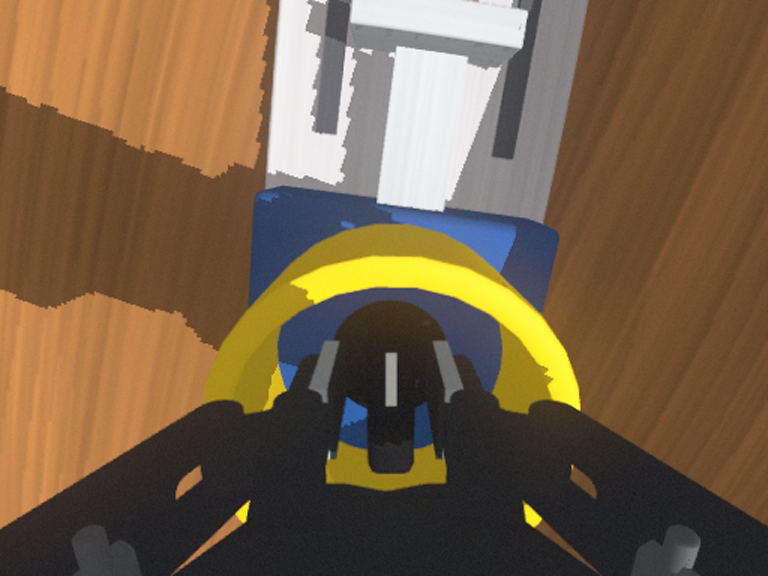

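Free of the knob, with the bar still aligned with the tool (the knob kept its angle) and the wrist forces at zero. I'll go straight up, then look.

>>> servo_tool([
  [[0,0,-8,0,0,0],[0,0,-15,0,0,0],[0,0,-25,0,0,0],[0,0,-40,0,0,0],[0,0,-40,0,0,0]],
])

```text
time: 20.3
ee_pos: [0.5746, -0.1175, 0.2101]
tcp_rot: [180.0, 0.0, 109.1]
wrist_force: [1.6, 0.1, -0.1]
opening: 0.0279
```

>>> servo_tool([
  [[-40,0,-15,0,0,0],[-40,0,-15,0,0,0],[-20,0,0,0,0,0],[0,0,0,0,0,0],[0,0,0,0,0,0]],
])

```text
time: 20.8
ee_pos: [0.6075, -0.2121, 0.2382]
tcp_rot: [180.0, -0.0, 109.0]
wrist_force: [0.2, 0.7, -0.2]
opening: 0.028
```

```bash
python3 ov.py w18.png; python3 - <<'E'
from h import *
p=bot.camera("scene"); save(p,"s18.png",(100,100,280,180),2.8)
E
```

```text
20.85 [ 0.6074 -0.2116  0.2381] [179.9897  -0.009  109.0781] [-0.0233  0.5552 -0.4877] [-0.0069  0.0141 -0.0016] 0.027733424735590765
tcp in jig mm [  10.4743 -172.3491]
```

View pics/w18.png

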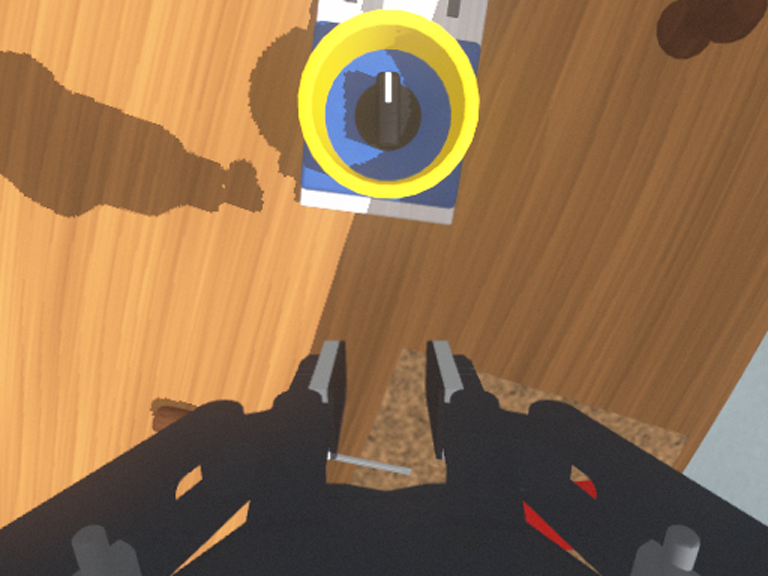

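View pics/s18.png

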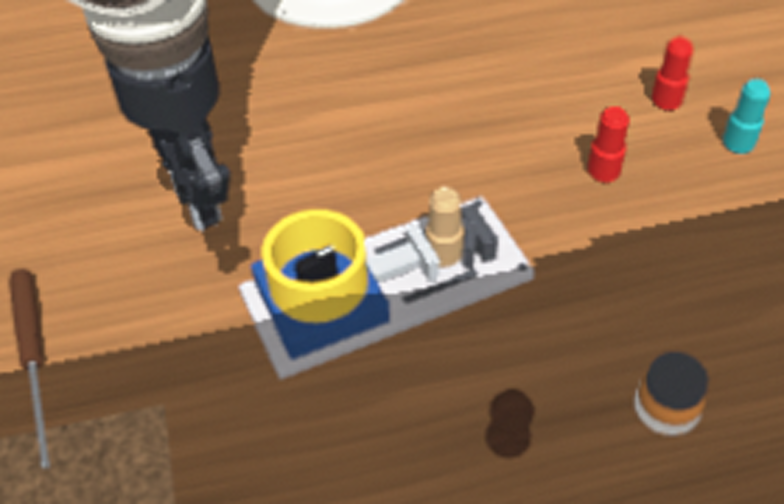

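```bash
python3 -c "
from h import *
print(bot.job_done())"
```

```text
the job is handed in; nothing more can be done
None
```

The blank is standing in the jig, clamped between the jaw and the V stop, and the job is handed in at about 21 s of the 72 s allowed. No verdict came back.

**What I did:** I set the blank down in the nest. Contact with the base plate came at the expected height, with about 6–8 N at the wrist. I then gripped the knob inside the guard ring and turned it 1.44 rad clockwise.

**Finding the contact point:** A fit to the turning torques put first contact at about 1.24 ± 0.03 rad of turn. That makes the tightening past contact about 0.2 rad (11–12 degrees).

**What the last checks showed:**
- The blank is upright between jaw and V stop, and the knob stayed at its angle after release.
- The jar, finial, gouge and look-alikes were not touched, and the tool ended clear with the wrist forces near zero.
- In the scene camera the blank moved only about 0.4 mm between 1.20 and 1.44 rad of turn. This agrees with contact near 1.24 rad.

**What disagreed:**
- **Torque noise:** single torque readings scattered by about ±0.04 N m, so the contact angle rests on the fit, not on one clear step.
- **Joint effort:** the last joint's effort did not show the contact at all, so I did not use it.
- **Cameras:** they differed by 2–7 mm. I worked mainly from the wrist camera, corrected by about 2 mm along the tool's x.
- **Sideways load:** about 14 N of side force built up on the knob while turning. I eased it to about 6 N before letting go.

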